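Load the drying plate with printed end caps

TASK

Press the button of the drying plate fully down and let it up to end the old cycle; then lift the steel canister off the plate by its handle and stand it on the middle of the cork mat. Next move every black end cap from the turntable onto the cleared plate, each resting directly on the plate, whichever way up, and leave the round spacer on the turntable. When all are loaded, press the button fully down and let it up once more to start the new cycle; leave everything in place and the other things on the bench undisturbed.

Things in the scene. Friction and masses are not known exactly. Their poses are not given: they have to be found in the camera images.
- plate: flat drying plate fixed to the bench: an aluminium printer bed in a gold-foil case, 220 (x) x 200 (y), top face 22 high. Origin: centre of its underside. A black control nose of the same height, 56 x 100, joins its -x edge (towards the robot) and carries the start button; the nose is not part of the drying plate.
- start_button (a joint): travel of the start button in m: 0 released, 0.006 fully down; springy, about 5 N when fully down
- start_button_top (a point): centre of the top face of the start button, a white round push button of diameter 30 in a grey housing, on the control nose; it is pressed straight down and comes up by itself
- turntable: turntable fixed to the bench. Origin: on its axis at bench level. Its grey round platter, diameter 260, top face 35 high, is unpowered and spins very freely about the vertical axis when anything on it is touched; it carries the end caps and the spacer
- mat: square cork mat fixed to the bench, 160 x 160 x 6; origin: centre of its underside
- canister: closed steel canister, diameter 84, lid top at 72, with a stiff arched handle. Origin: centre of its underside, z up. Handle: a black bar along the canister's own y, 64 long, 14 wide (x), 12 thick, centre 115 above the origin, on thin uprights at y = -30 and +30 (37 free between bar and lid). 0.3 to 0.55 kg. Starts standing on the drying plate
- spacer: plain black round spacer, diameter 28, 14 high, lying at the middle of the platter; it is not an end cap
- cap1: black printed end cap for aluminium extrusion: a square flange 40 x 40 x 6 with a square plug 24 x 24 x 30 standing on it (36 in all), sides parallel. Origin: centre of the flange's outer face, z along the plug; it starts standing on its flange on the platter, its origin about 78 from the axis. About 30 g. May be absent (None)
- cap2: black printed end cap for aluminium extrusion: a square flange 40 x 40 x 6 with a square plug 24 x 24 x 30 standing on it (36 in all), sides parallel. Origin: centre of the flange's outer face, z along the plug; it starts standing on its flange on the platter, its origin about 78 from the axis. About 30 g. May be absent (None)
- cap3: black printed end cap for aluminium extrusion: a square flange 40 x 40 x 6 with a square plug 24 x 24 x 30 standing on it (36 in all), sides parallel. Origin: centre of the flange's outer face, z along the plug; it starts standing on its flange on the platter, its origin about 78 from the axis. About 30 g. May be absent (None)
- cap4: black printed end cap for aluminium extrusion: a square flange 40 x 40 x 6 with a square plug 24 x 24 x 30 standing on it (36 in all), sides parallel. Origin: centre of the flange's outer face, z along the plug; it starts standing on its flange on the platter, its origin about 78 from the axis. About 30 g. May be absent (None)
- cap5: black printed end cap for aluminium extrusion: a square flange 40 x 40 x 6 with a square plug 24 x 24 x 30 standing on it (36 in all), sides parallel. Origin: centre of the flange's outer face, z along the plug; it starts standing on its flange on the platter, its origin about 78 from the axis. About 30 g. May be absent (None)
- cap6: black printed end cap for aluminium extrusion: a square flange 40 x 40 x 6 with a square plug 24 x 24 x 30 standing on it (36 in all), sides parallel. Origin: centre of the flange's outer face, z along the plug; it starts standing on its flange on the platter, its origin about 78 from the axis. About 30 g. May be absent (None)
- tweezers: black steel tweezers lying flat, 120 x 14 x 5; a bystander, not part of the job; origin: centre of its underside
- screwdriver: screwdriver lying on the bench, 130 long; a bystander, not part of the job; origin: centre of its underside
- offcut: offcut of aluminium extrusion, 40 x 130 x 40; a bystander, not part of the job; origin: centre of its underside
- spool: filament spool lying flat, diameter 120, 60 high; a bystander, not part of the job; origin: centre of its underside
- bottle: white plastic bottle, diameter 56, 140 high; a bystander, not part of the job; origin: centre of its underside
- screwbox: open grey screw box with compartments, 110 x 90 x 35; a bystander, not part of the job; origin: centre of its underside
Things that resemble listed ones, but are neither listed nor needed, are in the scene too. Leave any green or pink look-alike of the cap2 alone.

How it is judged:
On the way, in this order (a step that is already met when the one before it is completed fails the run):
1. old cycle: the button is pressed fully down (value of joint start_button above 0.0052 m).
2. old cycle: the button has come up again (value of joint start_button below 0.0015 m), for 0.1 s.
3. the canister stands upright on the cork mat, let go (horizontal distance between canister and mat below 0.05 m and height (world z) of canister below 0.012 m and angle between canister's own z axis and vertical below 0.1 rad and linear speed of canister below 0.02 m/s and contact force between the fingers and canister below 0.05 N), for 0.2 s.
4. every end cap rests on the drying plate, let go, with the canister on the mat (all of step 3 and x of cap1 in the frame of plate between -0.112 and 0.112 m and y of cap1 in the frame of plate between -0.102 and 0.102 m and height (world z) of each of cap1, cap2, cap3, cap4, cap5, cap6 above 0.018 m and contact force between each of cap1, cap2, cap3, cap4, cap5, cap6 and plate above 0.02 N and linear speed of each of cap1, cap2, cap3, cap4, cap5, cap6 below 0.02 m/s and contact force between the fingers and cap1 below 0.05 N and x of cap2 in the frame of plate between -0.112 and 0.112 m and y of cap2 in the frame of plate between -0.102 and 0.102 m and contact force between the fingers and cap2 below 0.05 N and x of cap3 in the frame of plate between -0.112 and 0.112 m and y of cap3 in the frame of plate between -0.102 and 0.102 m and contact force between the fingers and cap3 below 0.05 N and x of cap4 in the frame of plate between -0.112 and 0.112 m and y of cap4 in the frame of plate between -0.102 and 0.102 m and contact force between the fingers and cap4 below 0.05 N and x of cap5 in the frame of plate between -0.112 and 0.112 m and y of cap5 in the frame of plate between -0.102 and 0.102 m and contact force between the fingers and cap5 below 0.05 N and x of cap6 in the frame of plate between -0.112 and 0.112 m and y of cap6 in the frame of plate between -0.102 and 0.102 m and contact force between the fingers and cap6 below 0.05 N), for 0.2 s.
5. new cycle: the button is pressed fully down (value of joint start_button above 0.0052 m).
6. new cycle: the button has come up again (value of joint start_button below 0.0015 m), for 0.1 s.
At the end, for the whole second after the job is handed in: every end cap that is present rests on the drying plate itself (its origin within the plate's 220 x 200 outline, touching the plate) and is at rest; the canister stands upright on the cork mat, its centre within 50 mm of the mat's centre; the spacer is still on the platter; the start button is up (all of step 4 and height (world z) of spacer above 0.028 m and horizontal distance between spacer and turntable below 0.13 m and value of joint start_button below 0.0015 m).
It fails at once if a bystander (tweezers, screwdriver, offcut, spool, bottle or screw box) is moved by more than 40 mm (distance of any of tweezers, screwdriver, offcut, spool, bottle, screwbox from where it was at the start of the episode above 0.04 m).
Of cap1, cap2, cap3, cap4, cap5, cap6 only 4 to 6 are there at a start; the rules pass over those that are not, and their reading is None.
At some moment in a run one of cap1, cap2, cap3, cap4, cap5, cap6 may be knocked a few centimetres aside while the robot is not near it.
Once in a run the grip may slacken for a moment while it holds something.
It also fails if it takes over 208 s, if anything falls off the work surface, if the arm or the gripper's body presses on something with over 40 N, if the wrist force passes 120 N, or if a joint passes its speed limit or range.

ROBOT

A 6-joint arm with a two-finger parallel gripper is mounted at the origin on the work surface. World frame = base frame: x ahead of the robot, y to its left, z up, the work surface at z = 0. Lengths are in m, angles in rad, forces in N, time in s.
With the tool pointing down it reaches from about 0.35 to 0.8 m from the base axis. Payload 7.3 kg.
Tool frame: the origin (TCP) lies midway between the tips of the shut fingers; the grasp point (between the pads) lies bot.pinch_z behind it (bot.pinch_z is the distance from the TCP to the grasp point, in m); z points along the fingers, y is the line along which they close (so a half turn about z gives the same grasp; the last joint's range is limited). The gripper opens to 85 mm and grips with 20 to 120 N. Pads are 22 mm wide; open, the fingers measure 114 mm over their backs; the gripper's body (76 mm by 85 mm) begins 54 mm behind the grasp point. The pads swing forward as they close: fully open they stand 13 mm farther back than shut.
Start: joints at [-1.458, 0.342, 1.524, -0, 1.275, -0.146], TCP at [0.134, -0.508, 0.231] pointing down, gripper open.
Joint ranges: [-2.53, 2.53], [-0.77, 2.02], [0.04, 2.7], [-1, 4.14], [0.28, 2.66], [-3.11, 3.11]. Speed limits (rad/s): [2.57, 2.57, 3.14, 3.14, 3.14, 3.14].

INTERFACE

Orientations are given as [roll, pitch, yaw] about the fixed x, y, z axes, in that order (R = Rz(yaw) Ry(pitch) Rx(roll)).
In Python, from station import telemetry, vision, hand_in, bot gives the robot as it stands.
- The arm moves only by the tool step_arm, never from a script. Its argument "deltas" is a list that holds one entry, the list of rows, each a list of 4 numbers: the shift along the tool's x, y, z normalised to -1 to 1, where 1 is 0.15 m, then the turn about the tool's z normalised to -1 to 1, where 1 is 1.5 rad. In form: [[[x, y, z, yaw], ...]]. A call has 1 to 5 rows; each row is the pose to reach, as a shift and turn from the pose commanded when the call began, along the tool's axes at that moment; what a row does not reach only later rows make up. A row lasts 1/12 s, in which the tool goes at most 41.7 mm and 7.16 degrees, less where a joint would pass 70% of its speed; a pose out of reach is approached as far as the arm can. A call with a number of a shift or a turn outside -1 to 1 is refused whole. A call with a gripper value outside its range is refused whole. "claw" is the opening, from 0 (shut) to 1 (fully open), set as the call begins (left out, the last holds). The fingers move at their own pace and stop on an object; "squeeze" is the grip in N (left out, the last holds). Time passes only in rows, so rows that repeat a pose let the fingers close. It gives the time, the measured TCP pose, the force, the opening and the grip force at its end, in the units of the state.
- telemetry.sense(): the state, without advancing time (a new reading comes with each control period).
- vision.grab_frame(name): name is "scene" or "top"; returns a dict with "color" (480x640x3 uint8, red, green, blue), "fx", "fy", "cx", "cy" (pixels), "k1" (the pictures are not rectified: a ray, as slopes to the right and down, at radius r is drawn at 1 + k1 r^2 times it, then the intrinsics apply), "R" (3x3) and "t" (3): a world point X has camera coordinates R X + t. Camera axes: x right, y down, z forward; pixel columns grow to the right and rows downward; lengths in m; the calibration is good to about 2 mm. A picture is of the moment at which its call begins. There is no depth.
- hand_in(): hands the job in; it is judged then, once.
The state is a dict: "time": time; "joints": joint angles; "qd": joint speeds; "joint_torque": joint torques, N m; "position": TCP position; "tool_rot": TCP orientation; "force": force on the tool from outside, world axes, zero at the start; "torque": the same for the moment, N m; "gripper_width": opening from 0.0 (shut) to 1.0 (fully open); "finger_force": force on a finger pad.
Only numpy, scipy, OpenCV 4.12 (cv2) and the standard library are available. Lean on these libraries where they do the work, as an engineer would, in place of code of your own. Each camera call takes 0.05 s, during which the arm holds its last target. There are 200 camera calls.

## Working session

There is one attempt and no reset: what is moved stays moved. The work goes in short steps, Python scripts to look and compute and a tool call to move; the robot and the scene stay as the last step left them, time stands still between calls to the robot, and variables do not carry over. Pictures are saved under pics/ and viewed, at most 14 in all, crops included, and the job is handed in when it is done.

Besides the shell and the picture viewer there is one more tool, called after "Call:" by a JSON object that holds its "fn" and its "kwargs". step_arm: Moves the arm, as the interface text tells. Scaled input: -1 to 1 covers 0.15 m each way for a shift and 1.5 rad each way for a turn. Its arguments: {"type":"object","properties":{"deltas":{"type":"array"},"claw":{"type":"number"},"squeeze":{"type":"number"}},"required":["deltas"]}

```bash
ls; mkdir -p pics
cat > h.py <<'E'
import numpy as np, cv2
from station import telemetry, vision, hand_in, bot
def grab(n,save=None):
    f=vision.grab_frame(n)
    if save: cv2.imwrite('pics/'+save,cv2.cvtColor(f['color'],cv2.COLOR_RGB2BGR))
    return f
def ray(f,u,v):
    K=np.array([[f['fx'],0,f['cx']],[0,f['fy'],f['cy']],[0,0,1.]])
    p=cv2.undistortPoints(np.array([[[u,v]]],float),K,np.array([f['k1'],0,0,0.]))[0,0]
    R=np.array(f['R']);t=np.array(f['t'])
    return -R.T@t, R.T@np.array([p[0],p[1],1])
def onz(f,u,v,z):
    c,d=ray(f,u,v); return c+d*(z-c[2])/d[2]
def proj(f,X):
    p=np.array(f['R'])@np.array(X)+np.array(f['t']); a=p[:2]/p[2]; a=a*(1+f['k1']*(a@a))
    return np.array([f['fx']*a[0]+f['cx'],f['fy']*a[1]+f['cy']])
E
python3 - <<'E'
from h import *
for n in('top','scene'):
    f=grab(n,n+'0.png'); print(n,f['fx'],f['k1'],-np.array(f['R']).T@np.array(f['t']))
print(telemetry.sense(),bot.pinch_z)
E
```

```text
pics
top 480.1721758500966 -0.030996174953891707 [ 0.30459417 -0.0106988   1.53713466]
scene 600.4483172938559 -0.08970468590137488 [1.42882559 0.81052419 1.11817809]
{'time': 0.1, 'joints': array([-1.45800178e+00,  3.42671433e-01,  1.52494800e+00,  3.00042972e-05,
        1.27540167e+00, -1.45982161e-01]), 'qd': array([ 1.15508532e-03, -3.79003723e-03, -5.04212350e-03, -6.30099351e-04,
        1.13645698e-05, -6.08384059e-05]), 'joint_torque': array([ 2.32326776e-03, -4.34444940e+01, -2.46491414e+01, -1.95768571e-04,
        4.64800629e-03,  4.88522716e-06]), 'position': array([ 0.13434398, -0.50713889,  0.23067667]), 'tool_rot': array([-3.14018358e+00, -2.36174374e-04,  2.58767784e-01]), 'force': array([-0.38375338, -0.02102521,  0.48272927]), 'torque': array([ 0.0274622 , -0.01881696, -0.00352666]), 'finger_force': 0.0, 'gripper_width': 0.9966503305524997} 0.0187
```

View pics/top0.png

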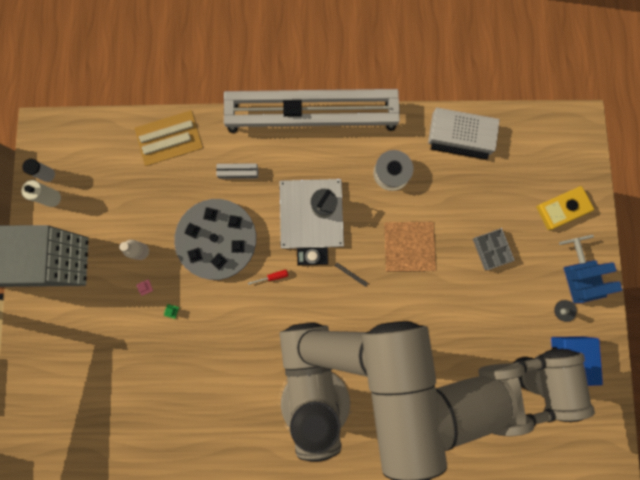

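View pics/scene0.png

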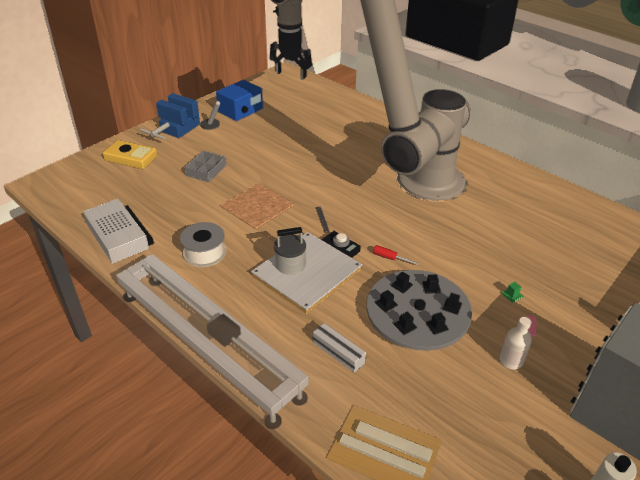

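The top view has the robot base at about (315,400) and the plate at (312,213), with the canister on it at (323,203) and the button at (312,256). The mat is at (410,246). The turntable is at (215,239) with six caps plus the spacer, and the bystanders are around them. The scene view agrees.

```bash
cat > caps.py <<'E'
from h import *
def caps(f,show=False):
    """dark blobs on the platter, top view: (cx,cy,yaw mod 90 deg,area px)"""
    S=8; im=cv2.resize(f['color'][185:295,160:275],None,fx=S,fy=S,interpolation=cv2.INTER_CUBIC)
    g=cv2.cvtColor(im,cv2.COLOR_RGB2GRAY)
    m=(g<52).astype(np.uint8)
    cs,_=cv2.findContours(m,cv2.RETR_EXTERNAL,cv2.CHAIN_APPROX_NONE); out=[]
    for c in cs:
        a=cv2.contourArea(c)/S/S
        if a<25: continue
        uv=[((p[0]+.5)/S-.5+160,(p[1]+.5)/S-.5+185) for p in c[::3,0].astype(float)]
        P=np.array([onz(f,u,v,.041)[:2] for u,v in uv])
        (cx,cy),(w,h),an=cv2.minAreaRect((P*1000).astype(np.float32))
        out.append((cx/1000,cy/1000,w,h,an%90,a,np.mean(uv,0).round(1)))
    return out
E
python3 - <<'E'
from h import *
from caps import caps
f=grab('top'); s=grab('scene')
for o in caps(f): print(*[np.round(q,3) for q in o])
im=f['color'];hsv=cv2.cvtColor(im,cv2.COLOR_RGB2HSV)
def cen(m,name,z,box):
    mm=np.zeros(m.shape,np.uint8);u0,u1,v0,v1=box;mm[v0:v1,u0:u1]=m[v0:v1,u0:u1]
    cs,_=cv2.findContours(mm,cv2.RETR_EXTERNAL,cv2.CHAIN_APPROX_NONE);c=max(cs,key=cv2.contourArea)
    P=np.array([onz(f,u,v,z)[:2]*1000 for u,v in c[:,0]],np.float32)
    print(name,cv2.minAreaRect(P),cv2.contourArea(c))
g=cv2.cvtColor(im,cv2.COLOR_RGB2GRAY)
cen(((hsv[...,0]<16)&(hsv[...,1]>95)&(hsv[...,2]>110)).astype(np.uint8),'mat',.006,(375,450,210,285))
cen(((hsv[...,1]<45)&(g>105)).astype(np.uint8),'plate',.022,(270,350,170,252))
cen(((hsv[...,1]<60)&(g>120)).astype(np.uint8),'button',.03,(302,322,250,264))
cen(((hsv[...,1]<60)&(g>60)).astype(np.uint8),'table',.035,(165,265,190,290))
a=cv2.resize(im[170:290,265:365],None,fx=5,fy=5,interpolation=cv2.INTER_CUBIC)[:600]
cv2.imwrite('pics/c1.png',a[...,::-1]); 
cv2.imwrite('pics/c2.png',cv2.resize(s['color'][215:315,240:370],None,fx=6,fy=6,interpolation=cv2.INTER_CUBIC)[...,::-1])
E
```

```text
0.44 0.294 41.368 37.914 49.518 143.828 [218.7 261.1]
0.459 0.368 38.091 38.547 17.709 139.859 [195.1 255. ]
0.485 0.234 35.981 38.879 0.617 134.305 [237.9 246.1]
0.514 0.311 29.393 22.02 70.849 51.938 [213.6 237.3]
0.538 0.378 41.213 36.355 64.428 136.148 [192.5 230.2]
0.563 0.245 39.676 35.916 80.795 130.914 [234.7 221.6]
0.589 0.322 39.966 36.265 76.128 132.203 [210.5 214.1]
mat ((482.40460205078125, -311.7743225097656), (162.34439086914062, 161.99192810058594), 89.80078887939453) 2370.5
plate ((590.8456420898438, 2.4070510864257812), (220.6487579345703, 193.32008361816406), 1.2852251529693604) 3785.0
button ((455.29095458984375, 3.32281494140625), (28.38083839416504, 31.649250030517578), 89.20885467529297) 14.0
table ((511.4952392578125, 307.23858642578125), (253.38922119140625, 251.0905303955078), 75.39854431152344) 4914.5
```

View pics/c1.png

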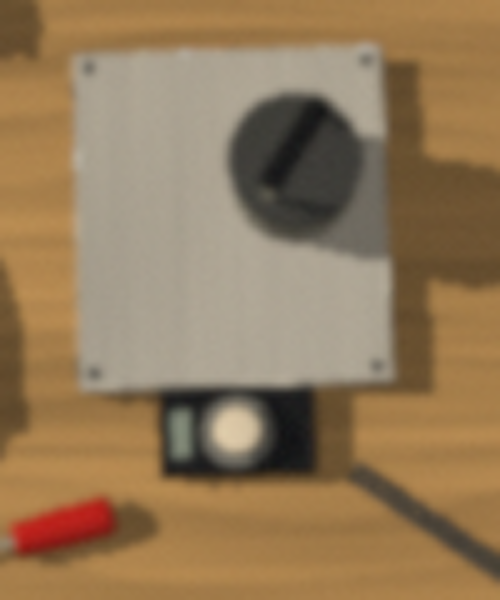

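View pics/c2.png

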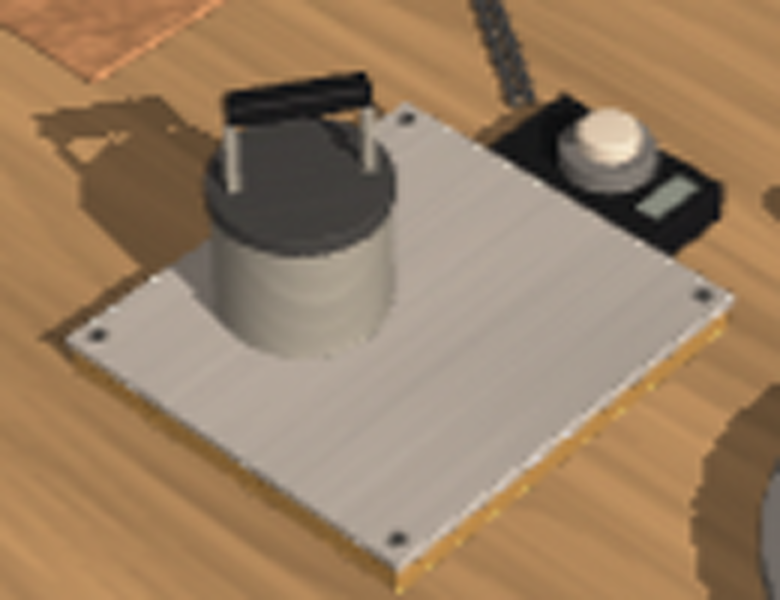

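The top crop shows the handle bar running from (329,190) to (319,207) and the button at (311.6,255.6). The scene crop shows the bar centred at (289,231) and the button at (342,237).

Run:
```python
from h import *
f=grab('top'); s=grab('scene')
def tri(a,b):
    (c1,d1),(c2,d2)=ray(f,*a),ray(s,*b)
    k=np.linalg.lstsq(np.c_[d1,-d2],c2-c1,rcond=None)[0]
    p,q=c1+k[0]*d1,c2+k[1]*d2; return (p+q)/2,np.linalg.norm(p-q)
print('button',tri((311.6,255.6),(341.6,236.7)), onz(f,311.6,255.6,.04))
print('bar',tri((323.8,198.7),(289.1,231.2)))
# bar mask in top: darkest inside lid
S=8;g=cv2.cvtColor(f['color'],cv2.COLOR_RGB2GRAY)[185:215,310:342]
g=cv2.resize(g,None,fx=S,fy=S,interpolation=cv2.INTER_CUBIC)
for th in(35,42):
    cs,_=cv2.findContours((g<th).astype(np.uint8),cv2.RETR_EXTERNAL,cv2.CHAIN_APPROX_NONE);c=max(cs,key=cv2.contourArea)
    P=np.array([onz(f,(u+.5)/S-.5+310,(v+.5)/S-.5+185,.141)[:2]*1000 for u,v in c[:,0]],np.float32)
    print(th,cv2.minAreaRect(P))
# lid circle
for n,ps in(('bar ends',[(329.,190.2),(318.6,207.2)]),):
    e=[onz(f,*p,.143) for p in ps]; print(n,e,np.degrees(np.arctan2(*(e[0]-e[1])[[1,0]])),np.linalg.norm(e[0]-e[1]))
```

```text
button (array([0.45215724, 0.00346956, 0.03823588]), np.float64(0.0013070390994698415)) [0.45237915 0.00293254 0.04      ]
bar (array([ 0.61334713, -0.03661294,  0.13312797]), np.float64(0.00036032553403670477))
35 ((612.2771606445312, -35.721946716308594), (11.627453804016113, 55.52436447143555), 56.198734283447266)
42 ((612.1632080078125, -35.58195495605469), (14.734086990356445, 57.78981018066406), 56.076595306396484)
bar ends [array([ 0.63665846, -0.05216959,  0.143     ]), array([ 0.58559976, -0.02050027,  0.143     ])] -31.80939222459228 0.060082747096721296
```

Call:
{"fn": "step_arm", "kwargs": {"deltas": [[[0,0,0,0.08],[0,0,0,0.1725],[0,0,0,0.1725],[0,0,0,0.1725]]], "claw": 0}}

```text
time: 0.63
position: [0.1344, -0.5075, 0.2313]
tool_rot: [-3.142, -0.0, 0.003]
force: [0.1, -0.6, 0.0]
gripper_width: 0.459
finger_force: 0.0
```

Call:
{"fn": "step_arm", "kwargs": {"deltas": [[[1,-0.667,0,0],[1,-0.667,0,0],[1,-0.667,0,0],[1,-0.667,0,0],[1,-0.667,0,0]]]}}

```text
time: 1.05
position: [0.2878, -0.4044, 0.2315]
tool_rot: [-3.141, -0.001, 0.007]
force: [0.3, 0.6, 0.2]
gripper_width: 0.001
finger_force: 0.0
```

Call:
{"fn": "step_arm", "kwargs": {"deltas": [[[0.667,-1,0,0],[0.667,-1,0,0],[0.667,-1,0,0],[0.667,-1,0,0],[0.667,-1,0,0]]]}}

```text
time: 1.47
position: [0.3863, -0.2533, 0.2315]
tool_rot: [-3.14, -0.001, 0.007]
force: [0.4, -0.1, 0.6]
gripper_width: -0.002
finger_force: 0.0
```

Call:
{"fn": "step_arm", "kwargs": {"deltas": [[[0.333,-1,0,0],[0.333,-1,0,0],[0.333,-1,0,0],[0.333,-1,0,0],[0.333,-1,0,0]]]}}

```text
time: 1.88
position: [0.4353, -0.1025, 0.2315]
tool_rot: [-3.14, -0.001, 0.009]
force: [-0.6, -0.0, 0.1]
gripper_width: 0.001
finger_force: 0.0
```

Call:
{"fn": "step_arm", "kwargs": {"deltas": [[[0.12,-0.74,0.6,0],[0.12,-0.74,0.6,0],[0.12,-0.74,0.6,0],[0.12,-0.74,0.6,0],[0.12,-0.74,0.6,0]]]}}

```text
time: 2.3
position: [0.4507, 0.006, 0.1387]
tool_rot: [-3.14, 0.005, 0.006]
force: [-0.5, 0.2, 0.3]
gripper_width: 0.002
finger_force: 0.0
```

Call:
{"fn": "step_arm", "kwargs": {"deltas": [[[0,0.02,0.25,0],[0,0.02,0.45,0],[0,0.02,0.62,0],[0,0.02,0.62,0],[0,0.02,0.62,0]]]}}

```text
time: 2.72
position: [0.4523, -0.0004, 0.0484]
tool_rot: [3.142, 0.002, 0.001]
force: [0.7, -0.3, 0.9]
gripper_width: -0.0
finger_force: 0.0
```

Call:
{"fn": "step_arm", "kwargs": {"deltas": [[[0,0,0.03,0],[0,0,0.05,0],[0,0,0.07,0],[0,0,0.07,0]]]}}

```text
time: 3.05
position: [0.4538, 0.0, 0.0388]
tool_rot: [3.141, -0.004, 0.0]
force: [1.9, -2.0, 4.4]
gripper_width: 0.001
finger_force: 2.2
```

Call:
{"fn": "step_arm", "kwargs": {"deltas": [[[0,0,0.013,0],[0,0,0.027,0],[0,0,0.027,0]]]}}

```text
time: 3.3
position: [0.4539, 0.0, 0.0374]
tool_rot: [3.14, -0.005, 0.001]
force: [-7.0, -1.9, 39.2]
gripper_width: -0.004
finger_force: 19.6
```

Call:
{"fn": "step_arm", "kwargs": {"deltas": [[[0,0,0.013,0],[0,0,0.013,0]]]}}

```text
time: 3.47
position: [0.454, -0.0, 0.037]
tool_rot: [3.14, -0.006, 0.001]
force: [-13.5, -2.1, 58.9]
gripper_width: 0.002
finger_force: 29.7
```

Call:
{"fn": "step_arm", "kwargs": {"deltas": [[[0,0,-0.06,0],[0,0,-0.2,0],[0,0,-0.45,0],[0,0,-0.7,0],[0,0,-1,0]]], "claw": 1}}

```text
time: 3.88
position: [0.451, 0.0009, 0.1796]
tool_rot: [-3.141, 0.003, 0.0]
force: [1.9, 0.8, -0.4]
gripper_width: 0.71
finger_force: 0.0
```

Call:
{"fn": "step_arm", "kwargs": {"deltas": [[[0.2,0.05,-0.2,0],[0.4,0.1,-0.2,0],[0.567,0.12,-0.2,0],[0.567,0.12,-0.2,0]]]}}

```text
time: 4.22
position: [0.5408, -0.0181, 0.2089]
tool_rot: [3.141, -0.003, -0.0]
force: [-1.5, -0.1, -0.2]
gripper_width: 0.997
finger_force: 0.0
```

Call:
{"fn": "step_arm", "kwargs": {"deltas": [[[0.5,0.123,0,0.1],[0.5,0.123,0,0.2],[0.5,0.123,0,0.3],[0.5,0.123,0,0.384],[0.5,0.123,0,0.384]]]}}

```text
time: 4.63
position: [0.6116, -0.0356, 0.2073]
tool_rot: [3.141, 0.003, -0.582]
force: [-0.1, 0.0, 0.3]
gripper_width: 1.002
finger_force: 0.0
```

Run:
```python
from h import *
s=grab('scene'); f=grab('top')
a=s['color'][160:310,200:400]
cv2.imwrite('pics/p3.png',cv2.resize(a,None,fx=4,fy=4,interpolation=cv2.INTER_CUBIC)[...,::-1])
st=telemetry.sense();print(st['position'],st['tool_rot'],st['time'])
```

```text
[ 0.61148216 -0.03549915  0.20782943] [ 3.14086480e+00  2.09097453e-03 -5.76200433e-01] 4.7333
```

View pics/p3.png

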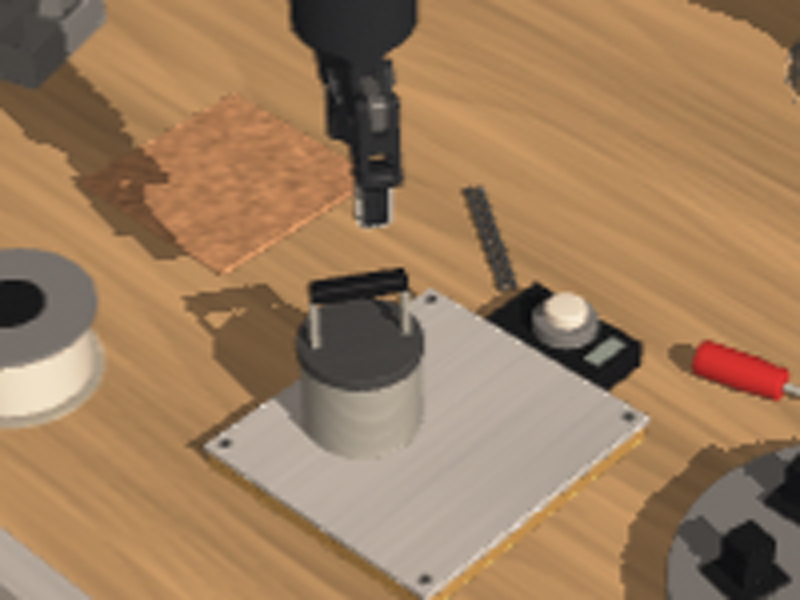

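The gripper is centred above the handle at about (375,220) in the crop, and the button is up.

Call:
{"fn": "step_arm", "kwargs": {"deltas": [[[0,0,0.2,0],[0,0,0.4,0],[0,0,0.61,0],[0,0,0.61,0],[0,0,0.61,0]]]}}

```text
time: 5.15
position: [0.6111, -0.0355, 0.116]
tool_rot: [3.14, 0.004, -0.574]
force: [1.1, 0.4, 1.4]
gripper_width: 0.996
finger_force: 0.0
```

Call:
{"fn": "step_arm", "kwargs": {"deltas": [[[0,0,0,0],[0,0,0,0],[0,0,0,0],[0,0,0,0],[0,0,0,0]]], "claw": 0, "squeeze": 80}}

```text
time: 5.57
position: [0.6128, -0.036, 0.118]
tool_rot: [-3.141, -0.002, -0.576]
force: [-0.5, 0.0, 0.3]
gripper_width: 0.296
finger_force: 0.0
```

Call:
{"fn": "step_arm", "kwargs": {"deltas": [[[0,0,-0.05,0],[0,0,-0.1,0],[0,0,-0.2,0],[0,0,-0.3,0],[0,0,-0.4,0]]]}}

```text
time: 5.98
position: [0.6119, -0.0358, 0.1774]
tool_rot: [3.141, 0.001, -0.576]
force: [0.8, -0.1, -5.1]
gripper_width: 0.143
finger_force: 79.7
```

Call:
{"fn": "step_arm", "kwargs": {"deltas": [[[0.03,0.17,0,0],[0.05,0.36,0,0],[0.09,0.6,0,0],[0.09,0.67,0,0],[0.09,0.67,0,0]]]}}

```text
time: 6.4
position: [0.5674, -0.1302, 0.1771]
tool_rot: [3.14, 0.001, -0.579]
force: [1.5, 0.6, -4.1]
gripper_width: 0.143
finger_force: 79.7
```

Call:
{"fn": "step_arm", "kwargs": {"deltas": [[[0.03,0.17,0,0],[0.05,0.36,0,0],[0.09,0.6,0,0],[0.09,0.67,0,0],[0.09,0.67,0,0]]]}}

```text
time: 6.82
position: [0.5245, -0.2212, 0.177]
tool_rot: [3.141, 0.0, -0.579]
force: [0.6, 1.7, -5.4]
gripper_width: 0.144
finger_force: 79.7
```

Call:
{"fn": "step_arm", "kwargs": {"deltas": [[[0.03,0.17,0,0],[0.05,0.36,0,0],[0.09,0.6,0,0],[0.09,0.67,0,0],[0.09,0.67,0,0]]]}}

```text
time: 7.23
position: [0.4815, -0.3123, 0.1769]
tool_rot: [3.141, 0.0, -0.579]
force: [0.8, 1.0, -6.2]
gripper_width: 0.143
finger_force: 79.7
```

Run:
```python
from h import *
s=grab('scene')
a=s['color'][120:270,160:360]
cv2.imwrite('pics/p4.png',cv2.resize(a,None,fx=4,fy=4,interpolation=cv2.INTER_CUBIC)[...,::-1])
st=telemetry.sense();print(st['position'],st['tool_rot'],st['time'],st['gripper_width'],st['force'])
```

```text
[ 0.48224052 -0.31070419  0.17689891] [-3.14072340e+00  4.39451922e-04 -5.77732859e-01] 7.2833 0.1426749596965745 [ 0.36447324  1.2926347  -5.74060692]
```

View pics/p4.png

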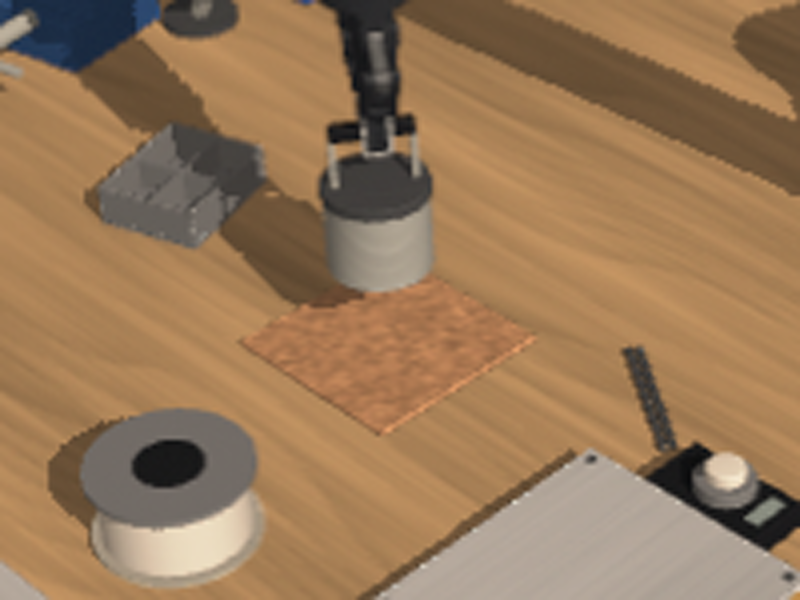

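The canister is held upright above the middle of the mat.

Call:
{"fn": "step_arm", "kwargs": {"deltas": [[[0,0,0.1,0],[0,0,0.22,0],[0,0,0.32,0],[0,0,0.4,0],[0,0,0.4,0]]]}}

```text
time: 7.7
position: [0.4819, -0.3077, 0.1143]
tool_rot: [-3.14, 0.006, -0.574]
force: [-0.5, 0.5, -5.8]
gripper_width: 0.145
finger_force: 79.6
```

Call:
{"fn": "step_arm", "kwargs": {"deltas": [[[0,0,0.015,0],[0,0,0.03,0],[0,0,0.03,0]]]}}

```text
time: 7.95
position: [0.4828, -0.3104, 0.113]
tool_rot: [-3.142, -0.001, -0.575]
force: [0.3, -0.6, -5.1]
gripper_width: 0.151
finger_force: 53.1
```

Call:
{"fn": "step_arm", "kwargs": {"deltas": [[[0,0,0.015,0],[0,0,0.015,0]]]}}

```text
time: 8.12
position: [0.4823, -0.3108, 0.1105]
tool_rot: [3.142, -0.001, -0.576]
force: [1.0, 0.2, -5.4]
gripper_width: 0.139
finger_force: 82.1
```

Call:
{"fn": "step_arm", "kwargs": {"deltas": [[[0,0,0.015,0],[0,0,0.015,0]]]}}

```text
time: 8.28
position: [0.4821, -0.3108, 0.1078]
tool_rot: [3.142, 0.0, -0.576]
force: [0.0, -0.2, -4.2]
gripper_width: 0.142
finger_force: 82.2
```

Call:
{"fn": "step_arm", "kwargs": {"deltas": [[[0,0,0.015,0],[0,0,0.015,0]]]}}

```text
time: 8.45
position: [0.4828, -0.311, 0.1066]
tool_rot: [-3.141, -0.002, -0.576]
force: [0.0, 1.9, 1.3]
gripper_width: 0.141
finger_force: 83.2
```

Call:
{"fn": "step_arm", "kwargs": {"deltas": [[[0,0,0.005,0],[0,0,0.005,0],[0,0,0.005,0],[0,0,0.005,0],[0,0,0.005,0]]], "claw": 1}}

```text
time: 8.87
position: [0.4822, -0.311, 0.1051]
tool_rot: [3.141, -0.0, -0.576]
force: [-0.1, 0.0, 0.5]
gripper_width: 0.845
finger_force: 0.0
```

Call:
{"fn": "step_arm", "kwargs": {"deltas": [[[0,0,-0.15,0],[0,0,-0.35,0],[0,0,-0.6,0],[0,0,-0.75,0],[0,0,-0.75,0]]]}}

```text
time: 9.28
position: [0.4842, -0.3125, 0.2234]
tool_rot: [3.14, -0.011, -0.576]
force: [0.2, -0.4, -0.4]
gripper_width: 0.998
finger_force: 0.0
```

Run:
```python
from h import *
from caps import caps
f=grab('top'); s=grab('scene')
for o in caps(f): print(*[np.round(q,3) for q in o])
a=s['color'][120:360,160:500]
cv2.imwrite('pics/p5.png',cv2.resize(a,None,fx=2.3,fy=2.3,interpolation=cv2.INTER_CUBIC)[...,::-1])
st=telemetry.sense();print(st['position'],st['tool_rot'],st['time'],st['gripper_width'],st['force'])
```

```text
0.44 0.293 39.995 37.62 45.826 140.266 [218.7 261. ]
0.459 0.368 37.71 38.133 17.736 136.523 [195. 255.]
0.486 0.234 38.496 35.592 89.431 131.078 [237.9 246.1]
0.514 0.311 29.173 21.608 58.494 49.859 [213.6 237.3]
0.538 0.378 40.331 36.023 64.433 132.617 [192.4 230.2]
0.563 0.245 39.2 35.527 80.247 128.055 [234.6 221.6]
0.589 0.322 38.998 35.897 76.981 129.461 [210.5 214.1]
[ 0.48239831 -0.31105462  0.21827957] [ 3.14120605e+00 -2.16430665e-03 -5.75939281e-01] 9.3833 0.9954306118078742 [ 0.50986403  0.19669591 -1.0683896 ]
```

View pics/p5.png

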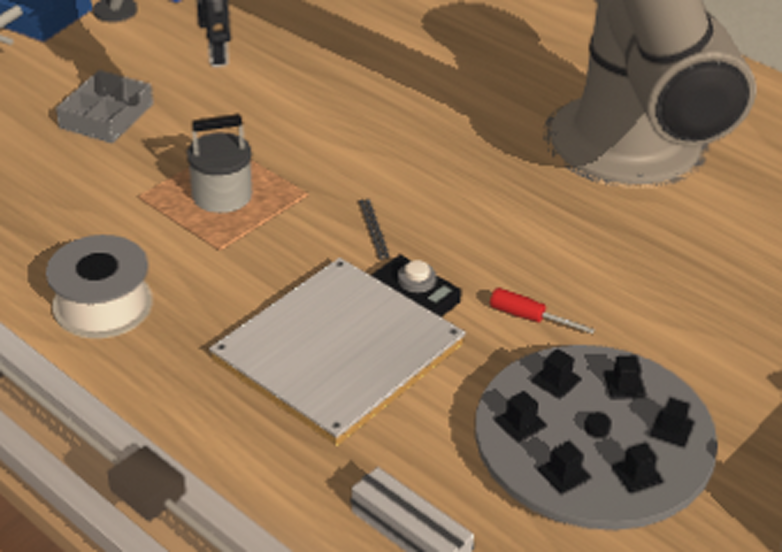

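The canister stands on the middle of the mat, the plate is empty, and the six caps are still on the platter.

Call:
{"fn": "step_arm", "kwargs": {"deltas": [[[0,0,0,-0.08],[0,0,0,-0.16],[0,0,0,-0.24],[0,0,0,-0.32],[0,0,0,-0.384]]], "claw": 0.6}}

```text
time: 9.8
position: [0.4815, -0.3103, 0.2154]
tool_rot: [-3.139, 0.003, 0.006]
force: [0.7, 0.3, -0.5]
gripper_width: 0.601
finger_force: 0.0
```

Call:
{"fn": "step_arm", "kwargs": {"deltas": [[[0.26,-1,0,0],[0.26,-1,0,0],[0.26,-1,0,0],[0.26,-1,0,0],[0.26,-1,0,0]]]}}

```text
time: 10.22
position: [0.5212, -0.1554, 0.2158]
tool_rot: [-3.138, 0.003, 0.005]
force: [-0.5, -0.1, -0.2]
gripper_width: 0.599
finger_force: 0.0
```

Call:
{"fn": "step_arm", "kwargs": {"deltas": [[[0.26,-1,0.4,0],[0.26,-1,0.4,0],[0.26,-1,0.4,0],[0.26,-1,0.4,0],[0.26,-1,0.4,0]]]}}

```text
time: 10.63
position: [0.5585, -0.005, 0.1528]
tool_rot: [-3.138, 0.007, 0.005]
force: [-0.8, 0.9, 0.4]
gripper_width: 0.604
finger_force: 0.0
```

```bash
cat > plan.py <<'E'
from caps import *
def info(f,draw=None):
    S=8; im=cv2.resize(f['color'][185:295,160:275],None,fx=S,fy=S,interpolation=cv2.INTER_CUBIC)
    g=cv2.GaussianBlur(cv2.cvtColor(im,cv2.COLOR_RGB2GRAY),(0,0),3)
    cs,_=cv2.findContours((g<52).astype(np.uint8),cv2.RETR_EXTERNAL,cv2.CHAIN_APPROX_NONE); out=[]
    for c in cs:
        a=cv2.contourArea(c)/S/S
        if a<90: continue
        P=np.array([onz(f,(u+.5)/S-.5+160,(v+.5)/S-.5+185,.041)[:2] for u,v in c[::2,0].astype(float)])
        (cx,cy),(w,h),an=cv2.minAreaRect((P*1000).astype(np.float32))
        d=P-[cx/1000,cy/1000]; th=np.arctan2(d[:,1],d[:,0]); r=np.hypot(*d.T)
        b=np.linspace(-np.pi,np.pi,144,endpoint=False); o=np.argsort(th)
        rb=np.interp(b,th[o],r[o],period=2*np.pi)
        z=(rb*np.exp(4j*b)).mean()
        har=(np.degrees(np.angle(z))/4+45+45)%90-45   # corners at +45 from face normals
        out.append((cx/1000,cy/1000,round(w),round(h),round((an+45)%90-45),round(har),round(abs(z)*1e3,2),round(a)))
        if draw:
            q=c.mean((0,1))
            for k in (0,90):
                e=proj(f,[cx/1000+.03*np.cos(np.radians(har+k)),cy/1000+.03*np.sin(np.radians(har+k)),.041]); 
                o2=proj(f,[cx/1000,cy/1000,.041])
                A,B=[tuple(((np.array(p)-[160,185]+.5)*S).astype(int).tolist()) for p in(o2,e)]
                cv2.line(im,A,B,(255,255,0),1)
    if draw: cv2.imwrite('pics/'+draw,cv2.resize(im,None,fx=.65,fy=.65,interpolation=cv2.INTER_AREA)[...,::-1])
    return out
E
python3 - <<'E'
from plan import *
for o in info(grab('top'),'c6.png'): print(*np.round(o,3))
st=telemetry.sense();print(st['position'],st['tool_rot'],st['time'],st['gripper_width'])
E
```

```text
0.44 0.294 40.0 37.0 -41.0 -43.0 1.3 138.0
0.459 0.368 37.0 38.0 18.0 17.0 1.26 134.0
0.485 0.234 35.0 39.0 1.0 0.0 1.16 129.0
0.538 0.378 40.0 36.0 -25.0 -25.0 1.14 131.0
0.564 0.245 39.0 35.0 -9.0 -10.0 1.18 126.0
0.589 0.322 39.0 35.0 -13.0 -13.0 1.23 127.0
[ 0.55875026 -0.00785697  0.15414235] [-3.14046796  0.00607126  0.00468928] 10.6833 0.5990715655124609
```

View pics/c6.png

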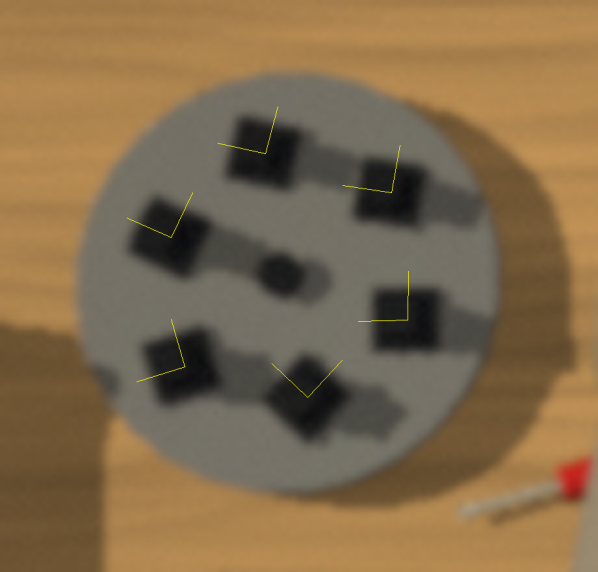

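The drawn axes match the cap edges. I'll start with the cap at (0.485, 0.234), which is already square to the tool.

Call:
{"fn": "step_arm", "kwargs": {"deltas": [[[-0.25,-0.81,0,0],[-0.25,-0.81,0,0],[-0.25,-0.81,0,0],[-0.25,-0.81,0,0]]]}}

```text
time: 11.02
position: [0.5201, 0.1146, 0.1568]
tool_rot: [-3.14, 0.003, 0.003]
force: [-0.8, 0.6, 0.1]
gripper_width: 0.598
finger_force: 0.0
```

Call:
{"fn": "step_arm", "kwargs": {"deltas": [[[-0.25,-0.81,0.2,0],[-0.25,-0.81,0.2,0],[-0.25,-0.81,0.2,0],[-0.25,-0.81,0.2,0],[-0.25,-0.81,0.2,0]]]}}

```text
time: 11.43
position: [0.4842, 0.2326, 0.1263]
tool_rot: [3.141, 0.002, 0.003]
force: [0.3, 0.0, 0.3]
gripper_width: 0.604
finger_force: 0.0
```

Run:
```python
from plan import *
f=grab('top');st=telemetry.sense();print(st['position'],st['tool_rot'],st['time'],st['gripper_width'])
```

```text
[0.48515785 0.231451   0.1268769 ] [3.14043268e+00 8.61740079e-04 1.47172646e-03] 11.4833 0.5975737133974015
```

Call:
{"fn": "step_arm", "kwargs": {"deltas": [[[0,-0.015,0.2,0],[0,-0.015,0.38,0],[0,-0.015,0.48,0],[0,-0.015,0.54,0],[0,-0.015,0.54,0]]]}}

```text
time: 11.9
position: [0.4851, 0.2322, 0.0449]
tool_rot: [3.14, 0.003, -0.002]
force: [0.3, -1.0, 0.4]
gripper_width: 0.598
finger_force: 0.0
```

Call:
{"fn": "step_arm", "kwargs": {"deltas": [[[0,0,0,0],[0,0,0,0],[0,0,0,0],[0,0,0,0],[0,0,0,0]]], "claw": 0, "squeeze": 40}}

```text
time: 12.32
position: [0.4861, 0.2344, 0.0478]
tool_rot: [-3.141, -0.003, 0.0]
force: [-0.3, -2.5, 6.8]
gripper_width: 0.277
finger_force: 40.3
```

Call:
{"fn": "step_arm", "kwargs": {"deltas": [[[0,0,-0.1,0],[0,0,-0.25,0],[0,0,-0.45,0],[0,0,-0.6,0],[0,0,-0.6,0]]]}}

```text
time: 12.73
position: [0.4877, 0.2355, 0.1416]
tool_rot: [-3.139, -0.009, 0.001]
force: [1.0, 1.1, -0.3]
gripper_width: 0.272
finger_force: 39.4
```

Call:
{"fn": "step_arm", "kwargs": {"deltas": [[[0.58,0.93,0,0],[0.58,0.93,0,0],[0.58,0.93,0,0],[0.58,0.93,0,0],[0.58,0.93,0,0]]]}}

```text
time: 13.15
position: [0.5754, 0.0891, 0.1361]
tool_rot: [3.139, -0.003, -0.005]
force: [-0.1, -0.5, -0.2]
gripper_width: 0.273
finger_force: 39.6
```

Call:
{"fn": "step_arm", "kwargs": {"deltas": [[[0.58,0.93,0.2,0],[0.58,0.93,0.2,0],[0.58,0.93,0.2,0],[0.58,0.93,0.2,0],[0.58,0.93,0.2,0],[0.58,0.93,0.2,0]]]}}

```text
invalid input at $.deltas[0]: expected 1 to 5 rows
```

Run:
```python
from plan import *
f=grab('top');st=telemetry.sense();print(st['position'],st['tool_rot'],st['time'],st['gripper_width'],st['finger_force'])
```

```text
[0.57352295 0.09175228 0.1358158 ] [ 3.14103266e+00 -3.49015608e-04 -4.65317202e-03] 13.2 0.2714908337932049 39.54645574092865
```

Call:
{"fn": "step_arm", "kwargs": {"deltas": [[[0.58,0.92,0.2,0],[0.58,0.92,0.2,0],[0.58,0.92,0.2,0],[0.58,0.92,0.2,0],[0.58,0.92,0.2,0]]]}}

```text
time: 13.62
position: [0.6608, -0.0484, 0.1039]
tool_rot: [3.14, 0.001, -0.004]
force: [-1.8, 0.3, -1.2]
gripper_width: 0.275
finger_force: 39.6
```

Call:
{"fn": "step_arm", "kwargs": {"deltas": [[[0,0,0.15,0],[0,0,0.3,0],[0,0,0.4,0],[0,0,0.45,0],[0,0,0.45,0]]]}}

```text
time: 14.03
position: [0.6575, -0.0417, 0.0367]
tool_rot: [-3.141, 0.004, 0.001]
force: [-1.1, 0.8, -0.0]
gripper_width: 0.275
finger_force: 39.6
```

Call:
{"fn": "step_arm", "kwargs": {"deltas": [[[0,0,0,0]]]}}

```text
time: 14.12
position: [0.6591, -0.0423, 0.0391]
tool_rot: [-3.142, 0.0, 0.001]
force: [0.2, -0.8, -0.0]
gripper_width: 0.271
finger_force: 39.6
```

Call:
{"fn": "step_arm", "kwargs": {"deltas": [[[0,0,0.015,0],[0,0,0.015,0]]]}}

```text
time: 14.28
position: [0.6598, -0.0429, 0.0377]
tool_rot: [3.141, -0.002, 0.0]
force: [0.1, -0.8, 0.4]
gripper_width: 0.274
finger_force: 39.6
```

Call:
{"fn": "step_arm", "kwargs": {"deltas": [[[0,0,0.013,0],[0,0,0.013,0]]]}}

```text
time: 14.45
position: [0.6593, -0.0431, 0.0352]
tool_rot: [3.141, -0.001, 0.0]
force: [-0.5, 0.0, -1.1]
gripper_width: 0.273
finger_force: 39.6
```

Call:
{"fn": "step_arm", "kwargs": {"deltas": [[[0,0,0.013,0],[0,0,0.013,0]]]}}

```text
time: 14.62
position: [0.6595, -0.0431, 0.0349]
tool_rot: [3.141, -0.001, 0.0]
force: [-5.1, 0.3, 10.2]
gripper_width: 0.273
finger_force: 40.9
```

Call:
{"fn": "step_arm", "kwargs": {"deltas": [[[0,0,0,0],[0,0,0,0],[0,0,0,0]]], "claw": 0.6}}

```text
time: 14.87
position: [0.6592, -0.0431, 0.0328]
tool_rot: [3.141, -0.0, -0.0]
force: [-0.3, 0.3, -0.4]
gripper_width: 0.6
finger_force: 0.0
```

Call:
{"fn": "step_arm", "kwargs": {"deltas": [[[0,0,-0.1,0],[0,0,-0.3,0],[0,0,-0.5,0],[0,0,-0.7,0],[0,0,-0.7,0]]]}}

```text
time: 15.28
position: [0.6624, -0.0436, 0.1447]
tool_rot: [3.139, -0.011, 0.0]
force: [0.6, 0.3, 2.1]
gripper_width: 0.601
finger_force: 0.0
```

```bash
cat > next.py <<'E'
from plan import *
import sys
f=grab('top')
for o in info(f): print(*np.round(o,3))
st=telemetry.sense();p=st['position'];print('pose',p.round(4),st['tool_rot'][2].round(4),st['time'],st['gripper_width'].round(3))
# dark blobs on the plate
g=cv2.cvtColor(f['color'],cv2.COLOR_RGB2GRAY)[176:250,276:348]
g=cv2.resize(g,None,fx=4,fy=4,interpolation=cv2.INTER_CUBIC)
cs,_=cv2.findContours((g<60).astype(np.uint8),cv2.RETR_EXTERNAL,cv2.CHAIN_APPROX_SIMPLE)
for c in cs:
    if cv2.contourArea(c)>16*60:
        (u,v),wh,a=cv2.minAreaRect(c); print('plate blob',onz(f,u/4+276,v/4+176,.028)[:2].round(3),np.round(np.array(wh)/4,1))
E
python3 next.py
```

```text
0.463 0.371 38.0 38.0 15.0 14.0 1.24 134.0
0.56 0.242 39.0 35.0 -13.0 -14.0 1.21 125.0
0.569 0.407 40.0 36.0 -30.0 -30.0 0.99 128.0
0.59 0.317 39.0 35.0 -17.0 -17.0 1.22 126.0Traceback (most recent call last):
  File "next.py", line 5, in <module>
    st=telemetry.sense();p=st['position'];print('pose',p.round(4),st['tool_rot'][2].round(4),st['time'],st['gripper_width'].round(3))
                                                                                                        ^^^^^^^^^^^^^^^^^^^^^^^^^
AttributeError: 'float' object has no attribute 'round'
```

```bash
sed -i "s/st\['gripper_width'\].round(3)/round(float(st['gripper_width']),3)/" next.py; sed -i "s/^f=grab('top')/f=grab('top');cv2.imwrite('pics\/last.png',cv2.resize(f['color'][165:315,160:350],None,fx=4,fy=4)[...,::-1])/" next.py; python3 next.py
```

```text
0.463 0.371 37.0 38.0 15.0 14.0 1.24 133.0
0.56 0.242 39.0 35.0 -14.0 -14.0 1.2 125.0
0.569 0.407 40.0 36.0 -32.0 -31.0 1.02 128.0
0.59 0.317 39.0 35.0 -17.0 -17.0 1.18 125.0
pose [ 0.6598 -0.0432  0.1391] 0.0 15.3833 0.595
plate blob [ 0.699 -0.028] [ 8.2 43.1]
```

View pics/last.png

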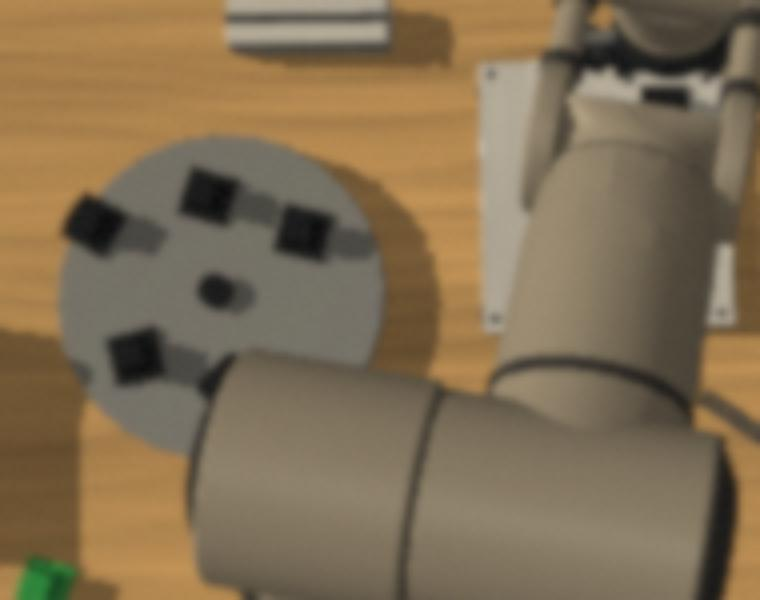

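The arm hides the cap near (0.445,0.289), and one cap has been knocked to the platter edge at (0.569,0.407). I'll take that one first.

Call:
{"fn": "step_arm", "kwargs": {"deltas": [[[-0.2,-1,0,0],[-0.2,-1,0,0],[-0.2,-1,0,0],[-0.2,-1,0,0],[-0.2,-1,0,0]]]}}

```text
time: 15.8
position: [0.6267, 0.1126, 0.1359]
tool_rot: [-3.14, 0.004, 0.005]
force: [-0.3, -0.2, -0.8]
gripper_width: 0.603
finger_force: 0.0
```

Call:
{"fn": "step_arm", "kwargs": {"deltas": [[[-0.2,-1,0,0],[-0.2,-1,0,0],[-0.2,-1,0,0],[-0.2,-1,0,0],[-0.2,-1,0,0]]]}}

```text
time: 16.22
position: [0.5968, 0.2618, 0.136]
tool_rot: [-3.141, 0.003, 0.005]
force: [-0.3, 0.2, -0.9]
gripper_width: 0.606
finger_force: 0.0
```

Call:
{"fn": "step_arm", "kwargs": {"deltas": [[[-0.2,-1,0.1,0.08],[-0.2,-1,0.1,0.16],[-0.2,-1,0.1,0.24],[-0.2,-1,0.1,0.32],[-0.2,-1,0.1,0.36]]]}}

```text
time: 16.63
position: [0.5665, 0.4112, 0.1198]
tool_rot: [3.14, 0.003, -0.541]
force: [-0.5, 0.2, -0.5]
gripper_width: 0.602
finger_force: 0.0
```

```bash
cat > to.py <<'E'
from plan import *
import sys
grab('top'); st=telemetry.sense(); p=st['position']; y=st['tool_rot'][2]; t=np.array([float(a) for a in sys.argv[1:4]])
d=t-p; print(p.round(4),round(float(y),3),round(st['time'],2),'norm',np.round([(d[0]*np.cos(y)+d[1]*np.sin(y))/.15,(d[0]*np.sin(y)-d[1]*np.cos(y))/.15,-d[2]/.15],3))
E
python3 to.py .569 .407 .049
```

```text
[0.5675 0.4086 0.1201] -0.543 16.68 norm [0.014 0.004 0.474]
```

Call:
{"fn": "step_arm", "kwargs": {"deltas": [[[0.01,0,0.15,0],[0.01,0,0.3,0],[0.01,0,0.42,0],[0.01,0,0.47,0],[0.01,0,0.47,0]]]}}

```text
time: 17.1
position: [0.5697, 0.4038, 0.049]
tool_rot: [3.136, 0.003, -0.54]
force: [0.6, -0.2, -0.4]
gripper_width: 0.598
finger_force: 0.0
```

Call:
{"fn": "step_arm", "kwargs": {"deltas": [[[0,0,0,0],[0,0,0,0],[0,0,0,0],[0,0,0,0],[0,0,0,0]]], "claw": 0, "squeeze": 40}}

```text
time: 17.52
position: [0.5712, 0.4065, 0.0539]
tool_rot: [-3.139, -0.002, -0.54]
force: [0.8, -0.4, 4.7]
gripper_width: 0.273
finger_force: 40.8
```

Call:
{"fn": "step_arm", "kwargs": {"deltas": [[[0,0,-0.1,0],[0,0,-0.25,0],[0,0,-0.45,0],[0,0,-0.6,0],[0,0,-0.6,0]]]}}

```text
time: 17.93
position: [0.5727, 0.4076, 0.1488]
tool_rot: [-3.133, -0.005, -0.54]
force: [1.1, 0.0, 0.9]
gripper_width: 0.27
finger_force: 40.2
```

Call:
{"fn": "step_arm", "kwargs": {"deltas": [[[0,0,0,-0.08],[0,0,0,-0.16],[0,0,0,-0.24],[0,0,0,-0.32],[0,0,0,-0.362]]]}}

```text
time: 18.35
position: [0.5701, 0.4061, 0.1417]
tool_rot: [3.141, 0.001, 0.009]
force: [-0.4, -0.1, -0.5]
gripper_width: 0.266
finger_force: 40.2
```

```bash
python3 to.py .66 .055 .1
```

```text
[0.5701 0.4061 0.1417] 0.011 18.4 norm [0.575 2.347 0.278]
```

Call:
{"fn": "step_arm", "kwargs": {"deltas": [[[0.19,0.78,0,0],[0.19,0.78,0,0],[0.19,0.78,0,0],[0.19,0.78,0,0]]]}}

```text
time: 18.73
position: [0.6011, 0.2826, 0.142]
tool_rot: [3.139, 0.0, -0.004]
force: [0.2, 0.5, -0.6]
gripper_width: 0.267
finger_force: 40.2
```

Call:
{"fn": "step_arm", "kwargs": {"deltas": [[[0.19,0.78,0,0],[0.19,0.78,0,0],[0.19,0.78,0,0],[0.19,0.78,0,0]]]}}

```text
time: 19.07
position: [0.6297, 0.1656, 0.142]
tool_rot: [3.139, -0.0, -0.004]
force: [0.8, 0.3, 0.1]
gripper_width: 0.268
finger_force: 40.2
```

Call:
{"fn": "step_arm", "kwargs": {"deltas": [[[0.19,0.78,0.2,0],[0.19,0.78,0.2,0],[0.19,0.78,0.2,0],[0.19,0.78,0.2,0],[0.19,0.78,0.2,0]]]}}

```text
time: 19.48
position: [0.6568, 0.0534, 0.1111]
tool_rot: [-3.141, 0.002, -0.002]
force: [-0.7, 1.5, -0.8]
gripper_width: 0.271
finger_force: 40.2
```

Call:
{"fn": "step_arm", "kwargs": {"deltas": [[[0,0,0.15,0],[0,0,0.3,0],[0,0,0.4,0],[0,0,0.44,0],[0,0,0.44,0]]]}}

```text
time: 19.9
position: [0.6559, 0.057, 0.0449]
tool_rot: [-3.141, 0.003, 0.004]
force: [-0.5, -0.9, -0.4]
gripper_width: 0.268
finger_force: 40.2
```

```bash
python3 to.py .66 .055 .041
```

```text
[0.6568 0.0567 0.0463] 0.004 19.95 norm [0.021 0.011 0.035]
```

Call:
{"fn": "step_arm", "kwargs": {"deltas": [[[0,0,0.015,0],[0,0,0.025,0],[0,0,0.025,0]]]}}

```text
time: 20.2
position: [0.6574, 0.0556, 0.0433]
tool_rot: [3.141, -0.001, 0.003]
force: [-0.0, 0.2, -0.7]
gripper_width: 0.269
finger_force: 40.2
```

Call:
{"fn": "step_arm", "kwargs": {"deltas": [[[0,0,0.013,0],[0,0,0.013,0]]]}}

```text
time: 20.37
position: [0.6573, 0.0553, 0.041]
tool_rot: [3.141, -0.001, 0.003]
force: [0.0, -0.7, -0.4]
gripper_width: 0.27
finger_force: 40.2
```

Call:
{"fn": "step_arm", "kwargs": {"deltas": [[[0,0,0.01,0],[0,0,0.01,0]]]}}

```text
time: 20.53
position: [0.6573, 0.0553, 0.0409]
tool_rot: [3.141, -0.001, 0.003]
force: [-2.5, -0.5, 9.5]
gripper_width: 0.273
finger_force: 41.4
```

Call:
{"fn": "step_arm", "kwargs": {"deltas": [[[0,0,0,0],[0,0,0,0],[0,0,0,0]]], "claw": 0.6}}

```text
time: 20.78
position: [0.6569, 0.0554, 0.039]
tool_rot: [3.142, 0.0, 0.003]
force: [0.1, -0.3, 0.1]
gripper_width: 0.603
finger_force: 0.0
```

Call:
{"fn": "step_arm", "kwargs": {"deltas": [[[0,0,-0.1,0],[0,0,-0.3,0],[0,0,-0.5,0],[0,0,-0.65,0],[0,0,-0.65,0]]]}}

```text
time: 21.2
position: [0.6597, 0.0554, 0.1423]
tool_rot: [3.141, -0.01, 0.003]
force: [-0.2, 0.7, 0.5]
gripper_width: 0.603
finger_force: 0.0
```

Call:
{"fn": "step_arm", "kwargs": {"deltas": [[[-0.3,0.2,0,0],[-0.6,0.35,0,0],[-0.67,0.37,0,0],[-0.67,0.37,0,0]]]}}

```text
time: 21.53
position: [0.5503, -0.0019, 0.1351]
tool_rot: [-3.141, 0.008, 0.001]
force: [1.1, 0.8, -0.0]
gripper_width: 0.603
finger_force: 0.0
```

```bash
python3 next.py
```

```text
0.439 0.297 40.0 37.0 44.0 42.0 1.25 138.0
0.462 0.371 38.0 38.0 15.0 15.0 1.2 136.0
0.56 0.242 39.0 35.0 -14.0 -14.0 1.18 126.0
0.59 0.318 39.0 35.0 -16.0 -16.0 1.23 127.0
pose [ 0.5537 -0.0013  0.136 ] 0.0011 21.5833 0.597
plate blob [0.569 0.013] [ 8.2 36.2]
plate blob [ 0.627 -0.084] [ 8.8 30.3]
```

Call:
{"fn": "step_arm", "kwargs": {"deltas": [[[-0.383,-0.99,0,0],[-0.383,-0.99,0,0],[-0.383,-0.99,0,0],[-0.383,-0.99,0,0],[-0.383,-0.99,0,0]]]}}

```text
time: 22.0
position: [0.4969, 0.1534, 0.1363]
tool_rot: [-3.14, 0.001, 0.008]
force: [0.1, -0.2, 0.1]
gripper_width: 0.6
finger_force: 0.0
```

Call:
{"fn": "step_arm", "kwargs": {"deltas": [[[-0.383,-0.99,0.1,-0.08],[-0.383,-0.99,0.1,-0.16],[-0.383,-0.99,0.1,-0.24],[-0.383,-0.99,0.1,-0.32],[-0.383,-0.99,0.1,-0.4]]]}}

```text
time: 22.42
position: [0.4387, 0.3017, 0.1206]
tool_rot: [-3.14, -0.0, 0.614]
force: [-1.2, -0.7, 0.2]
gripper_width: 0.597
finger_force: 0.0
```

Call:
{"fn": "step_arm", "kwargs": {"deltas": [[[0,0,0,-0.04],[0,0,0,-0.088],[0,0,0,-0.088]]]}}

```text
time: 22.67
position: [0.4414, 0.2971, 0.1212]
tool_rot: [3.141, -0.0, 0.739]
force: [0.0, -0.2, 0.1]
gripper_width: 0.598
finger_force: 0.0
```

```bash
python3 to.py .439 .296 .051
```

```text
[0.4414 0.2968 0.1212] 0.734 22.72 norm [-0.015 -0.006  0.468]
```

Call:
{"fn": "step_arm", "kwargs": {"deltas": [[[-0.01,0,0.15,0],[-0.01,0,0.3,0],[-0.01,0,0.42,0],[-0.01,0,0.47,0],[-0.01,0,0.47,0]]]}}

```text
time: 23.13
position: [0.4391, 0.2947, 0.0493]
tool_rot: [-3.141, 0.003, 0.733]
force: [-1.0, 0.4, 0.4]
gripper_width: 0.596
finger_force: 0.0
```

Call:
{"fn": "step_arm", "kwargs": {"deltas": [[[0,0,0,0],[0,0,0,0],[0,0,0,0],[0,0,0,0],[0,0,0,0]]], "claw": 0, "squeeze": 40}}

```text
time: 23.55
position: [0.4406, 0.2957, 0.0523]
tool_rot: [3.141, -0.003, 0.735]
force: [-0.3, -0.7, 5.9]
gripper_width: 0.27
finger_force: 39.9
```

Call:
{"fn": "step_arm", "kwargs": {"deltas": [[[0,0,-0.1,0],[0,0,-0.25,0],[0,0,-0.45,0.08],[0,0,-0.6,0.16],[0,0,-0.6,0.24]]]}}

```text
time: 23.97
position: [0.442, 0.2964, 0.146]
tool_rot: [-3.141, -0.009, 0.369]
force: [1.4, 0.8, -0.5]
gripper_width: 0.272
finger_force: 39.3
```

Call:
{"fn": "step_arm", "kwargs": {"deltas": [[[0,0,0,0.08],[0,0,0,0.16],[0,0,0,0.25],[0,0,0,0.25]]]}}

```text
time: 24.3
position: [0.4396, 0.2952, 0.1413]
tool_rot: [3.142, -0.0, -0.005]
force: [-0.1, 0.7, -0.1]
gripper_width: 0.269
finger_force: 39.3
```

```bash
python3 to.py .59 -.045 .1
```

```text
[0.4396 0.2952 0.1412] 0.001 24.35 norm [1.    2.269 0.275]
```

Call:
{"fn": "step_arm", "kwargs": {"deltas": [[[0.333,0.756,0,0],[0.333,0.756,0,0],[0.333,0.756,0,0],[0.333,0.756,0,0]]]}}

```text
time: 24.68
position: [0.4924, 0.1764, 0.1412]
tool_rot: [3.14, -0.002, -0.001]
force: [0.8, -0.3, 0.1]
gripper_width: 0.27
finger_force: 39.5
```

Call:
{"fn": "step_arm", "kwargs": {"deltas": [[[0.333,0.756,0,0],[0.333,0.756,0,0],[0.333,0.756,0,0],[0.333,0.756,0,0]]]}}

```text
time: 25.02
position: [0.5425, 0.0626, 0.1412]
tool_rot: [3.139, -0.003, -0.002]
force: [-0.1, -0.5, 0.2]
gripper_width: 0.267
finger_force: 39.6
```

Call:
{"fn": "step_arm", "kwargs": {"deltas": [[[0.333,0.756,0.2,0],[0.333,0.756,0.2,0],[0.333,0.756,0.2,0],[0.333,0.756,0.2,0],[0.333,0.756,0.2,0]]]}}

```text
time: 25.43
position: [0.5896, -0.0468, 0.11]
tool_rot: [-3.141, 0.002, -0.001]
force: [-0.3, 1.4, -1.0]
gripper_width: 0.27
finger_force: 39.6
```

Call:
{"fn": "step_arm", "kwargs": {"deltas": [[[0,0,0.15,0],[0,0,0.3,0],[0,0,0.4,0],[0,0,0.44,0],[0,0,0.44,0]]]}}

```text
time: 25.85
position: [0.5884, -0.0434, 0.044]
tool_rot: [-3.141, 0.003, 0.003]
force: [-0.0, 0.1, -0.2]
gripper_width: 0.272
finger_force: 39.6
```

```bash
python3 to.py .59 -.045 .039
```

```text
[ 0.5893 -0.0438  0.0452] 0.002 25.9 norm [0.004 0.008 0.042]
```

Call:
{"fn": "step_arm", "kwargs": {"deltas": [[[0,0,0.015,0],[0,0,0.03,0],[0,0,0.03,0]]]}}

```text
time: 26.15
position: [0.5899, -0.0448, 0.0412]
tool_rot: [3.141, -0.001, 0.0]
force: [-0.5, -1.1, -1.1]
gripper_width: 0.268
finger_force: 39.6
```

Call:
{"fn": "step_arm", "kwargs": {"deltas": [[[0,0,0.014,0],[0,0,0.014,0]]]}}

```text
time: 26.32
position: [0.5902, -0.045, 0.0393]
tool_rot: [3.141, -0.002, 0.0]
force: [0.6, 0.4, 3.1]
gripper_width: 0.267
finger_force: 40.1
```

Call:
{"fn": "step_arm", "kwargs": {"deltas": [[[0,0,0.005,0],[0,0,0.005,0]]]}}

```text
time: 26.48
position: [0.5902, -0.045, 0.0393]
tool_rot: [3.141, -0.002, 0.0]
force: [-2.3, 1.6, 9.2]
gripper_width: 0.271
finger_force: 40.9
```

Call:
{"fn": "step_arm", "kwargs": {"deltas": [[[0,0,0,0],[0,0,0,0],[0,0,0,0]]], "claw": 0.6}}

```text
time: 26.73
position: [0.5895, -0.045, 0.0376]
tool_rot: [3.141, 0.0, 0.0]
force: [0.0, 0.7, 0.4]
gripper_width: 0.599
finger_force: 0.0
```

Call:
{"fn": "step_arm", "kwargs": {"deltas": [[[0,0,-0.1,0],[0,0,-0.3,0],[0,0,-0.5,0],[0,0,-0.65,0],[0,0,-0.65,0]]]}}

```text
time: 27.15
position: [0.5923, -0.0455, 0.1403]
tool_rot: [3.14, -0.009, 0.0]
force: [1.2, 0.2, 0.8]
gripper_width: 0.604
finger_force: 0.0
```

Call:
{"fn": "step_arm", "kwargs": {"deltas": [[[-0.2,-0.15,0,0],[-0.25,-0.25,0,0],[-0.25,-0.25,0,0]]]}}

```text
time: 27.4
position: [0.5495, -0.0049, 0.1345]
tool_rot: [-3.14, 0.003, 0.002]
force: [-0.0, 0.4, -0.3]
gripper_width: 0.595
finger_force: 0.0
```

```bash
python3 next.py
```

```text
0.462 0.37 38.0 38.0 15.0 15.0 1.22 135.0
0.56 0.242 39.0 36.0 -13.0 -13.0 1.19 126.0
0.59 0.318 39.0 35.0 -17.0 -16.0 1.16 126.0
pose [ 0.5511 -0.0061  0.1349] 0.0019 27.45 0.603
plate blob [0.567 0.008] [36.3  8.3]
plate blob [ 0.623 -0.089] [ 9.4 31.2]
```

Call:
{"fn": "step_arm", "kwargs": {"deltas": [[[0.03,-0.827,0,0],[0.03,-0.827,0,0],[0.03,-0.827,0,0],[0.03,-0.827,0,0]]]}}

```text
time: 27.78
position: [0.557, 0.1226, 0.1349]
tool_rot: [-3.139, -0.001, 0.005]
force: [-1.1, -0.4, 0.9]
gripper_width: 0.6
finger_force: 0.0
```

Call:
{"fn": "step_arm", "kwargs": {"deltas": [[[0.03,-0.827,0.1,0.08],[0.03,-0.827,0.1,0.151],[0.03,-0.827,0.1,0.151],[0.03,-0.827,0.1,0.151],[0.03,-0.827,0.1,0.151]]]}}

```text
time: 28.2
position: [0.5611, 0.2426, 0.119]
tool_rot: [3.141, 0.001, -0.222]
force: [0.8, -0.9, -0.0]
gripper_width: 0.596
finger_force: 0.0
```

```bash
python3 to.py .559 .2415 .051
```

```text
[0.5613 0.241  0.1193] -0.224 28.25 norm [-0.016  0.     0.456]
```

Next target slot: (0.59, 0.055).

Call:
{"fn": "step_arm", "kwargs": {"deltas": [[[-0.01,0,0.15,0],[-0.01,0,0.3,0],[-0.01,0,0.41,0],[-0.01,0,0.455,0],[-0.01,0,0.455,0]]]}}

```text
time: 28.67
position: [0.5592, 0.2391, 0.0503]
tool_rot: [3.14, 0.003, -0.228]
force: [1.2, -0.6, 0.5]
gripper_width: 0.594
finger_force: 0.0
```

Call:
{"fn": "step_arm", "kwargs": {"deltas": [[[0,0,0,0],[0,0,0,0],[0,0,0,0],[0,0,0,0],[0,0,0,0]]], "claw": 0, "squeeze": 40}}

```text
time: 29.08
position: [0.5608, 0.241, 0.0535]
tool_rot: [-3.141, -0.003, -0.226]
force: [-0.7, -1.1, 6.3]
gripper_width: 0.268
finger_force: 40.1
```

Call:
{"fn": "step_arm", "kwargs": {"deltas": [[[0,0,-0.1,0],[0,0,-0.25,0],[0,0,-0.45,0],[0,0,-0.6,-0.075],[0,0,-0.6,-0.149]]]}}

```text
time: 29.5
position: [0.562, 0.2419, 0.1476]
tool_rot: [-3.139, -0.009, 0.002]
force: [0.5, -0.2, -0.3]
gripper_width: 0.267
finger_force: 39.3
```

```bash
python3 to.py .59 .055 .1
```

```text
[0.561  0.2416 0.1452] 0.009 29.55 norm [0.182 1.246 0.302]
```

Call:
{"fn": "step_arm", "kwargs": {"deltas": [[[0.09,0.62,0,0],[0.09,0.62,0,0],[0.09,0.62,0,0],[0.09,0.62,0,0]]]}}

```text
time: 29.88
position: [0.5729, 0.145, 0.1414]
tool_rot: [3.141, 0.001, -0.009]
force: [-0.1, 0.2, -0.6]
gripper_width: 0.271
finger_force: 39.4
```

Call:
{"fn": "step_arm", "kwargs": {"deltas": [[[0.09,0.62,0.2,0],[0.09,0.62,0.2,0],[0.09,0.62,0.2,0],[0.09,0.62,0.2,0],[0.09,0.62,0.2,0]]]}}

```text
time: 30.3
position: [0.5858, 0.0553, 0.1114]
tool_rot: [-3.141, 0.002, -0.006]
force: [-0.4, 1.4, -0.3]
gripper_width: 0.268
finger_force: 39.5
```

Call:
{"fn": "step_arm", "kwargs": {"deltas": [[[0,0,0.15,0],[0,0,0.3,0],[0,0,0.4,0],[0,0,0.44,0],[0,0,0.44,0]]]}}

```text
time: 30.72
position: [0.5851, 0.0567, 0.0449]
tool_rot: [-3.141, 0.003, -0.002]
force: [0.2, -0.3, -1.0]
gripper_width: 0.271
finger_force: 39.5
```

```bash
python3 to.py .59 .055 .0405
```

```text
[0.586  0.0564 0.0461] -0.002 30.77 norm [0.027 0.009 0.037]
```

Call:
{"fn": "step_arm", "kwargs": {"deltas": [[[0,0,0.015,0],[0,0,0.03,0],[0,0,0.03,0]]]}}

```text
time: 31.02
position: [0.5864, 0.0551, 0.0421]
tool_rot: [3.142, -0.001, -0.003]
force: [0.1, 0.4, -0.2]
gripper_width: 0.27
finger_force: 39.5
```

Call:
{"fn": "step_arm", "kwargs": {"deltas": [[[0,0,0.012,0],[0,0,0.012,0]]]}}

```text
time: 31.18
position: [0.5867, 0.0549, 0.0406]
tool_rot: [-3.142, -0.002, -0.003]
force: [-0.5, -0.9, 3.1]
gripper_width: 0.268
finger_force: 40.0
```

Call:
{"fn": "step_arm", "kwargs": {"deltas": [[[0,0,0.005,0],[0,0,0.005,0]]]}}

```text
time: 31.35
position: [0.5867, 0.0549, 0.0406]
tool_rot: [-3.142, -0.002, -0.003]
force: [-1.9, 0.6, 9.9]
gripper_width: 0.271
finger_force: 40.7
```

Call:
{"fn": "step_arm", "kwargs": {"deltas": [[[0,0,0,0],[0,0,0,0],[0,0,0,0]]], "claw": 0.6}}

```text
time: 31.6
position: [0.586, 0.0548, 0.0389]
tool_rot: [3.141, 0.0, -0.003]
force: [-0.2, 0.5, -0.3]
gripper_width: 0.6
finger_force: 0.0
```

Call:
{"fn": "step_arm", "kwargs": {"deltas": [[[0,0,-0.1,0],[0,0,-0.3,0],[0,0,-0.5,0],[0,0,-0.65,0],[0,0,-0.65,0]]]}}

```text
time: 32.02
position: [0.5888, 0.0548, 0.1415]
tool_rot: [3.141, -0.009, -0.003]
force: [0.8, -0.4, -0.9]
gripper_width: 0.601
finger_force: 0.0
```

Call:
{"fn": "step_arm", "kwargs": {"deltas": [[[-0.2,0.2,0,0],[-0.25,0.4,0,0],[-0.25,0.4,0,0]]]}}

```text
time: 32.27
position: [0.5462, -0.0086, 0.1357]
tool_rot: [3.14, 0.003, -0.005]
force: [1.0, -0.3, -0.1]
gripper_width: 0.604
finger_force: 0.0
```

```bash
python3 next.py
```

```text
0.463 0.371 37.0 38.0 14.0 14.0 1.2 135.0
0.59 0.317 39.0 35.0 -17.0 -17.0 1.22 126.0
pose [ 0.5474 -0.007   0.136 ] -0.0062 32.3167 0.6
plate blob [0.563 0.005] [36.7  8. ]
plate blob [ 0.617 -0.093] [ 9.4 31.5]
```

Call:
{"fn": "step_arm", "kwargs": {"deltas": [[[0.095,-0.72,0,0],[0.095,-0.72,0,0],[0.095,-0.72,0,0],[0.095,-0.72,0,0]]]}}

```text
time: 32.65
position: [0.5633, 0.1083, 0.1359]
tool_rot: [-3.14, -0.0, 0.001]
force: [-0.3, -0.3, 0.7]
gripper_width: 0.598
finger_force: 0.0
```

Call:
{"fn": "step_arm", "kwargs": {"deltas": [[[0.095,-0.72,0,0],[0.095,-0.72,0,0],[0.095,-0.72,0,0],[0.095,-0.72,0,0]]]}}

```text
time: 32.98
position: [0.5774, 0.2163, 0.1357]
tool_rot: [-3.14, -0.0, 0.002]
force: [-1.2, -0.5, -1.4]
gripper_width: 0.598
finger_force: 0.0
```

Call:
{"fn": "step_arm", "kwargs": {"deltas": [[[0.095,-0.72,0.1,0.08],[0.095,-0.72,0.1,0.16],[0.095,-0.72,0.1,0.194],[0.095,-0.72,0.1,0.194],[0.095,-0.72,0.1,0.194]]]}}

```text
time: 33.4
position: [0.5915, 0.32, 0.1199]
tool_rot: [3.14, 0.001, -0.291]
force: [0.7, -0.2, -0.0]
gripper_width: 0.601
finger_force: 0.0
```

```bash
python3 to.py .589 .316 .051
```

```text
[0.5917 0.3188 0.1204] -0.292 33.45 norm [-0.012  0.023  0.463]
```

Call:
{"fn": "step_arm", "kwargs": {"deltas": [[[-0.01,0.01,0.15,0],[-0.01,0.01,0.3,0],[-0.01,0.01,0.41,0],[-0.01,0.01,0.46,0],[-0.01,0.01,0.46,0]]]}}

```text
time: 33.87
position: [0.5894, 0.316, 0.0506]
tool_rot: [3.139, 0.003, -0.295]
force: [0.3, 0.2, 0.5]
gripper_width: 0.602
finger_force: 0.0
```

Call:
{"fn": "step_arm", "kwargs": {"deltas": [[[0,0,0,0],[0,0,0,0],[0,0,0,0],[0,0,0,0],[0,0,0,0]]], "claw": 0, "squeeze": 40}}

```text
time: 34.28
position: [0.5913, 0.3182, 0.0542]
tool_rot: [-3.14, -0.003, -0.294]
force: [0.4, 1.0, 6.0]
gripper_width: 0.271
finger_force: 40.0
```

Call:
{"fn": "step_arm", "kwargs": {"deltas": [[[0,0,-0.1,0],[0,0,-0.25,0],[0,0,-0.45,-0.05],[0,0,-0.6,-0.12],[0,0,-0.6,-0.195]]]}}

```text
time: 34.7
position: [0.5926, 0.3191, 0.1487]
tool_rot: [-3.138, -0.009, 0.004]
force: [0.0, 0.2, 0.9]
gripper_width: 0.27
finger_force: 39.3
```

```bash
python3 to.py .52 -.045 .1
```

```text
[0.5916 0.3187 0.1461] 0.011 34.75 norm [-0.504  2.419  0.307]
```

Call:
{"fn": "step_arm", "kwargs": {"deltas": [[[-0.16,0.81,0,0],[-0.16,0.81,0,0],[-0.16,0.81,0,0],[-0.16,0.81,0,0]]]}}

```text
time: 35.08
position: [0.564, 0.1903, 0.1415]
tool_rot: [3.138, 0.004, -0.008]
force: [2.1, 0.2, -0.7]
gripper_width: 0.269
finger_force: 39.5
```

Call:
{"fn": "step_arm", "kwargs": {"deltas": [[[-0.16,0.81,0,0],[-0.16,0.81,0,0],[-0.16,0.81,0,0],[-0.16,0.81,0,0]]]}}

```text
time: 35.42
position: [0.5401, 0.0691, 0.1418]
tool_rot: [3.139, 0.003, -0.009]
force: [0.7, 0.4, -1.2]
gripper_width: 0.268
finger_force: 39.6
```

Call:
{"fn": "step_arm", "kwargs": {"deltas": [[[-0.16,0.8,0.2,0],[-0.16,0.8,0.2,0],[-0.16,0.8,0.2,0],[-0.16,0.8,0.2,0],[-0.16,0.8,0.2,0]]]}}

```text
time: 35.83
position: [0.5168, -0.0465, 0.1115]
tool_rot: [-3.141, 0.002, -0.007]
force: [-0.4, 1.1, -0.5]
gripper_width: 0.27
finger_force: 39.6
```

```bash
python3 to.py .52 -.045 .043
```

```text
[ 0.5174 -0.0452  0.112 ] -0.005 35.88 norm [ 0.017 -0.001  0.46 ]
```

Call:
{"fn": "step_arm", "kwargs": {"deltas": [[[0.02,0,0.15,0],[0.02,0,0.3,0],[0.02,0,0.4,0],[0.02,0,0.45,0],[0.02,0,0.45,0]]]}}

```text
time: 36.3
position: [0.5201, -0.0433, 0.0436]
tool_rot: [-3.141, 0.003, -0.0]
force: [-0.3, 0.6, 0.2]
gripper_width: 0.268
finger_force: 39.6
```

Call:
{"fn": "step_arm", "kwargs": {"deltas": [[[0,0,0.01,0],[0,0,0.018,0],[0,0,0.018,0]]]}}

```text
time: 36.55
position: [0.5214, -0.0448, 0.043]
tool_rot: [3.141, -0.002, -0.001]
force: [0.3, -0.0, -1.1]
gripper_width: 0.273
finger_force: 39.6
```

Call:
{"fn": "step_arm", "kwargs": {"deltas": [[[0,0,0.01,0],[0,0,0.01,0]]]}}

```text
time: 36.72
position: [0.5211, -0.0451, 0.0412]
tool_rot: [3.141, -0.001, -0.002]
force: [-0.1, 0.0, 0.4]
gripper_width: 0.267
finger_force: 39.8
```

Call:
{"fn": "step_arm", "kwargs": {"deltas": [[[0,0,0.005,0],[0,0,0.005,0]]]}}

```text
time: 36.88
position: [0.5211, -0.0451, 0.0412]
tool_rot: [3.141, -0.001, -0.002]
force: [-2.7, 1.0, 7.7]
gripper_width: 0.269
finger_force: 40.7
```

Call:
{"fn": "step_arm", "kwargs": {"deltas": [[[0,0,0,0],[0,0,0,0],[0,0,0,0]]], "claw": 0.6}}

```text
time: 37.13
position: [0.5207, -0.0451, 0.04]
tool_rot: [3.141, -0.0, -0.002]
force: [-0.7, -0.1, 0.5]
gripper_width: 0.601
finger_force: 0.0
```

Call:
{"fn": "step_arm", "kwargs": {"deltas": [[[0,0,-0.1,0],[0,0,-0.3,0],[0,0,-0.5,0],[0,0,-0.65,0],[0,0,-0.65,0]]]}}

```text
time: 37.55
position: [0.5233, -0.0456, 0.142]
tool_rot: [3.14, -0.008, -0.001]
force: [1.0, 0.6, 1.4]
gripper_width: 0.598
finger_force: 0.0
```

Call:
{"fn": "step_arm", "kwargs": {"deltas": [[[0,0,0,0]]]}}

```text
time: 37.63
position: [0.5214, -0.0452, 0.1386]
tool_rot: [3.141, -0.003, -0.002]
force: [0.0, 0.2, -0.3]
gripper_width: 0.598
finger_force: 0.0
```

```bash
python3 next.py
```

```text
0.463 0.371 38.0 38.0 15.0 14.0 1.27 136.0
pose [ 0.5205 -0.045   0.1374] -0.0015 37.6833 0.601
plate blob [ 0.523 -0.033] [32.8 13.3]
plate blob [0.583 0.035] [22.  13.3]
plate blob [0.648 0.047] [12.  13.2]
```

Call:
{"fn": "step_arm", "kwargs": {"deltas": [[[-0.128,-0.925,0,0],[-0.128,-0.925,0,0],[-0.128,-0.925,0,0],[-0.128,-0.925,0,0],[-0.128,-0.925,0,0]]]}}

```text
time: 38.1
position: [0.4999, 0.097, 0.1359]
tool_rot: [-3.141, 0.004, 0.003]
force: [-0.4, 0.9, -0.7]
gripper_width: 0.598
finger_force: 0.0
```

Call:
{"fn": "step_arm", "kwargs": {"deltas": [[[-0.128,-0.925,0,0],[-0.128,-0.925,0,0],[-0.128,-0.925,0,0],[-0.128,-0.925,0,0],[-0.128,-0.925,0,0]]]}}

```text
time: 38.52
position: [0.4817, 0.2348, 0.1361]
tool_rot: [3.141, 0.002, 0.002]
force: [-0.2, -1.1, 0.6]
gripper_width: 0.601
finger_force: 0.0
```

Call:
{"fn": "step_arm", "kwargs": {"deltas": [[[-0.128,-0.925,0.1,-0.08],[-0.128,-0.925,0.1,-0.169],[-0.128,-0.925,0.1,-0.169],[-0.128,-0.925,0.1,-0.169],[-0.128,-0.925,0.1,-0.169]]]}}

```text
time: 38.93
position: [0.463, 0.3728, 0.1206]
tool_rot: [3.141, 0.002, 0.254]
force: [-0.9, -0.0, -1.1]
gripper_width: 0.599
finger_force: 0.0
```

```bash
python3 to.py .462 .370 .051
```

```text
[0.4635 0.3709 0.121 ] 0.253 38.98 norm [-0.011  0.003  0.466]
```

Slot for the last cap: (0.52, 0.055).

Call:
{"fn": "step_arm", "kwargs": {"deltas": [[[-0.01,0,0.15,0],[-0.01,0,0.3,0],[-0.01,0,0.41,0],[-0.01,0,0.465,0],[-0.01,0,0.465,0]]]}}

```text
time: 39.4
position: [0.462, 0.3682, 0.0507]
tool_rot: [3.14, 0.004, 0.25]
force: [-0.2, -0.1, 0.6]
gripper_width: 0.599
finger_force: 0.0
```

Call:
{"fn": "step_arm", "kwargs": {"deltas": [[[0,0,0,0],[0,0,0,0],[0,0,0,0],[0,0,0,0],[0,0,0,0]]], "claw": 0, "squeeze": 40}}

```text
time: 39.82
position: [0.4633, 0.3712, 0.0541]
tool_rot: [-3.141, -0.003, 0.252]
force: [1.1, -1.7, 5.3]
gripper_width: 0.272
finger_force: 39.9
```

Call:
{"fn": "step_arm", "kwargs": {"deltas": [[[0,0,-0.1,0],[0,0,-0.25,0],[0,0,-0.45,0.05],[0,0,-0.6,0.12],[0,0,-0.6,0.169]]]}}

```text
time: 40.23
position: [0.4643, 0.3726, 0.1481]
tool_rot: [-3.137, -0.008, -0.006]
force: [0.2, 0.1, -0.1]
gripper_width: 0.269
finger_force: 39.2
```

```bash
python3 to.py .52 .055 .1
```

```text
[0.4634 0.372  0.1459] -0.009 40.28 norm [0.397 2.11  0.306]
```

Call:
{"fn": "step_arm", "kwargs": {"deltas": [[[0.13,0.7,0,0],[0.13,0.7,0,0],[0.13,0.7,0,0],[0.13,0.7,0,0]]]}}

```text
time: 40.62
position: [0.4817, 0.2619, 0.1421]
tool_rot: [3.139, 0.002, -0.003]
force: [0.4, 0.1, -0.0]
gripper_width: 0.275
finger_force: 39.4
```

Call:
{"fn": "step_arm", "kwargs": {"deltas": [[[0.13,0.7,0,0],[0.13,0.7,0,0],[0.13,0.7,0,0],[0.13,0.7,0,0]]]}}

```text
time: 40.95
position: [0.5013, 0.1574, 0.1422]
tool_rot: [3.14, 0.001, -0.003]
force: [0.6, 0.0, 0.0]
gripper_width: 0.268
finger_force: 39.5
```

Call:
{"fn": "step_arm", "kwargs": {"deltas": [[[0.13,0.7,0.2,0],[0.13,0.7,0.2,0],[0.13,0.7,0.2,0],[0.13,0.7,0.2,0],[0.13,0.7,0.2,0]]]}}

```text
time: 41.37
position: [0.52, 0.0555, 0.1119]
tool_rot: [-3.141, 0.002, -0.003]
force: [-0.4, 0.6, -0.2]
gripper_width: 0.268
finger_force: 39.5
```

```bash
python3 to.py .52 .055 .043
```

```text
[0.5201 0.0565 0.1123] -0.001 41.42 norm [-0.     0.01   0.462]
```

Call:
{"fn": "step_arm", "kwargs": {"deltas": [[[0,0,0.15,0],[0,0,0.3,0],[0,0,0.4,0],[0,0,0.45,0],[0,0,0.45,0]]]}}

```text
time: 41.83
position: [0.5192, 0.0574, 0.044]
tool_rot: [-3.141, 0.003, 0.001]
force: [-0.8, -1.3, -0.3]
gripper_width: 0.272
finger_force: 39.5
```

Call:
{"fn": "step_arm", "kwargs": {"deltas": [[[0,0,0.01,0],[0,0,0.018,0],[0,0,0.018,0]]]}}

```text
time: 42.08
position: [0.5209, 0.0562, 0.0433]
tool_rot: [3.141, -0.002, -0.001]
force: [0.4, 0.9, 0.2]
gripper_width: 0.272
finger_force: 39.5
```

Call:
{"fn": "step_arm", "kwargs": {"deltas": [[[0,0,0.01,0],[0,0,0.01,0]]]}}

```text
time: 42.25
position: [0.5206, 0.0559, 0.0414]
tool_rot: [3.141, -0.001, -0.001]
force: [-0.3, -0.8, -0.5]
gripper_width: 0.27
finger_force: 39.5
```

Call:
{"fn": "step_arm", "kwargs": {"deltas": [[[0,0,0.005,0],[0,0,0.005,0]]]}}

```text
time: 42.42
position: [0.5206, 0.0558, 0.0412]
tool_rot: [3.142, -0.001, -0.002]
force: [-2.2, 0.2, 6.3]
gripper_width: 0.274
finger_force: 40.2
```

Call:
{"fn": "step_arm", "kwargs": {"deltas": [[[0,0,0,0],[0,0,0,0],[0,0,0,0]]], "claw": 0.6}}

```text
time: 42.67
position: [0.5204, 0.0558, 0.0403]
tool_rot: [3.141, -0.0, -0.002]
force: [-0.4, -0.8, -0.3]
gripper_width: 0.602
finger_force: 0.0
```

Call:
{"fn": "step_arm", "kwargs": {"deltas": [[[0,0,-0.1,0],[0,0,-0.3,0],[0,0,-0.5,0],[0,0,-0.65,0],[0,0,-0.65,0]]]}}

```text
time: 43.08
position: [0.523, 0.0558, 0.1424]
tool_rot: [3.141, -0.009, -0.001]
force: [1.0, -0.9, 0.9]
gripper_width: 0.599
finger_force: 0.0
```

Call:
{"fn": "step_arm", "kwargs": {"deltas": [[[-0.2,0.15,0,0],[-0.45,0.36,0,0],[-0.45,0.36,0,0],[-0.45,0.36,0,0]]], "claw": 0}}

```text
time: 43.42
position: [0.4507, 0.001, 0.1374]
tool_rot: [3.142, 0.002, -0.004]
force: [1.0, -0.4, -0.1]
gripper_width: 0.034
finger_force: 0.0
```

```bash
python3 to.py .453 .002 .05
python3 - <<'E'
from h import *
s=grab('scene')
cv2.imwrite('pics/p9.png',cv2.resize(s['color'][120:360,160:500],None,fx=2.3,fy=2.3,interpolation=cv2.INTER_CUBIC)[...,::-1])
E
```

```text
[0.4524 0.0015 0.1377] -0.003 43.47 norm [ 0.004 -0.004  0.585]
```

View pics/p9.png

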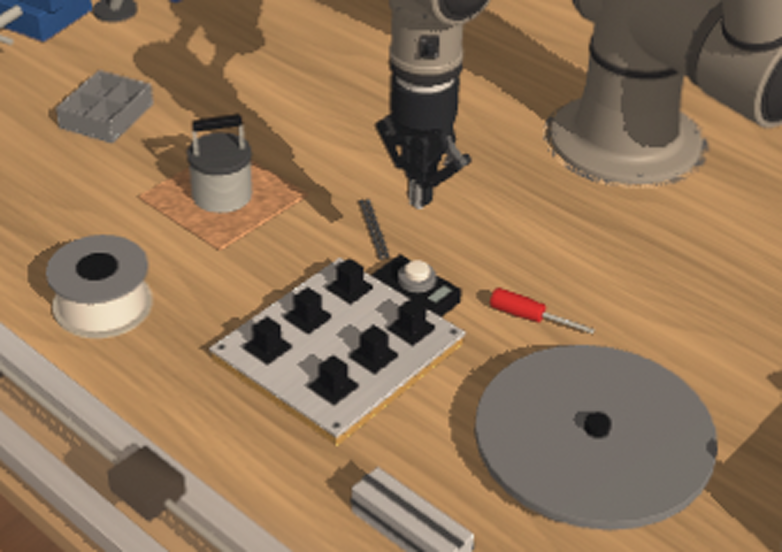

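All six caps stand on the plate, the spacer is still on the platter, and the canister is on the mat. Now I'll press the button.

Call:
{"fn": "step_arm", "kwargs": {"deltas": [[[0,0,0.2,0],[0,0,0.4,0],[0,0,0.54,0],[0,0,0.585,0],[0,0,0.585,0]]]}}

```text
time: 43.93
position: [0.4525, 0.0026, 0.0485]
tool_rot: [-3.141, 0.003, -0.001]
force: [1.1, -0.1, 0.7]
gripper_width: 0.0
finger_force: 0.0
```

Call:
{"fn": "step_arm", "kwargs": {"deltas": [[[0,0,0.03,0],[0,0,0.05,0],[0,0,0.07,0],[0,0,0.07,0]]]}}

```text
time: 44.27
position: [0.454, 0.002, 0.0402]
tool_rot: [3.141, -0.003, -0.002]
force: [1.6, 1.0, 3.7]
gripper_width: -0.001
finger_force: 1.8
```

Call:
{"fn": "step_arm", "kwargs": {"deltas": [[[0,0,0.013,0],[0,0,0.03,0],[0,0,0.03,0]]]}}

```text
time: 44.52
position: [0.4541, 0.0019, 0.0376]
tool_rot: [3.141, -0.004, -0.001]
force: [-4.3, 2.6, 26.8]
gripper_width: 0.0
finger_force: 13.6
```

It bottomed out at 27 N. Releasing the button.

Call:
{"fn": "step_arm", "kwargs": {"deltas": [[[0,0,-0.06,0],[0,0,-0.2,0],[0,0,-0.45,0],[0,0,-0.7,0],[0,0,-0.7,0]]]}}

```text
time: 44.93
position: [0.456, 0.0013, 0.1461]
tool_rot: [3.139, -0.011, -0.001]
force: [1.9, 0.0, -0.0]
gripper_width: 0.002
finger_force: 0.0
```

Call:
{"fn": "step_arm", "kwargs": {"deltas": [[[0,0,0,0],[0,0,0,0],[0,0,0,0]]]}}

```text
time: 45.18
position: [0.4517, 0.002, 0.1389]
tool_rot: [-3.141, 0.003, -0.001]
force: [0.4, -0.4, -0.0]
gripper_width: -0.0
finger_force: 0.0
```

```bash
python3 -c "
from station import hand_in
print(hand_in())"
```

```text
the job is handed in; nothing more can be done
None
```

I handed the job in at about 45 s with every step carried out; no verdict came back: button pressed and released, canister on the middle of the mat, all six caps on the plate, spacer left on the turntable, button pressed and released again.

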